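# Empty the tipping hardware box into the sorting tray

## Task

Slide the wooden sorting tray, flat on the bench, fully home into the corner of the stand's steel guide under the tipping box. Then use the lever with the black revolving knob, without flinging it, to turn the box right over against its stop so that its lid swings open and all three harness fittings spill into the tray, and turn it back fully upright so that the lid falls shut. Leave the tray home with the fittings in it, let go, and leave everything else on the bench where it stands.

Things in the scene. Friction and masses are not known exactly. Their poses are not given: they have to be found in the camera images.
- stand: Fixed grey metal tipping stand. Origin on the bench below the middle of the box. Its -x side faces the robot, +x is the rear, +y its open side, z up; offsets here are in this frame, in mm. A column (50 x 20, 215 tall) carries the box from its -y side, at y -85 to -105, on a foot 30 high (x -35 to 125, y -87 to -137)
- tray_home (a point): Where the tray's middle is (17 above the bench) when home: stand x -70, y +10. The stand's L-shaped guide of dark steel strip, 30 high, lies on the bench: a side rail along x with its +y face at y -75 (x -151 to 34) and a rear stop along y with its -x face at x 20 (y -87 to 78). Home: tray side wall flat on the rail, rear wall flat on the stop
- shelf_edge (a point): Middle of the front lower edge of a small fixed plywood shelf that overhangs the lever, underside 282 above the bench: x 68 to 120, y -265 to -65, on two 16 square posts at x 108, y -100 and -235, small pots on top. A tool pointing straight down cannot reach the knob under it; one leaning back to the stand's -x by about 40 degrees can
- axle (a point): The middle of the box, on the axle, which runs along the stand's y axis 190 above the bench
- tip_box (a joint): Turn of the sheet-steel box (100 x 130 x 60, walls 4, its middle on the axle) with its lever. 0 upright; grows as the box's top and the knob come over towards the stand's -x; firm stop at 2.97 rad (170 degrees). Stiff axle, about 0.25 Nm (3.5 N at the knob, 2 N more or less with the load): it stays where it is left
- knob_mid (a point): Centre of the black revolving knob on the lever: a drum 36 across and 36 long along y, in two halves either side of the lever (an 8 thick rod in the plane y -165). It is 70 from the axle line; box upright: x +54, z 235 (40 degrees above level, to the rear). Turning, it goes over the top and ends in front, below the axle (x -61, z 155). Held by its flat ends, with fingers closing along y, it spins freely on the lever
- flip_lid (a joint): Angle of the box's loose sheet-steel lid: 0 shut, at most 1.9. Its hinge is along the box's upper +x edge, so gravity holds it shut while the box is upright, it hangs open once the box is turned past 90 degrees, and falls shut again on the way back. It has no catch
- tray_mid (a point): Middle, half-way up, of the loose wooden sorting tray (180 in x, 170 in y, 35 high, walls 6, about 0.2 kg, open on top). Its axes: -x is the side with the pull tab; at home its axes are parallel to the stand's
- tray_tab (a point): Centre of the tray's dark wooden pull tab: a block 36 long (x), 16 wide (y), 36 high from the bench, standing out from the middle of the tray's -x wall, 108 from the tray's middle
- ring_mid (a point): Centre of a steel harness ring, 60 across and 9 thick; starts in the box
- buckle_mid (a point): Centre of a rectangular steel buckle, 66 x 50 x 9; starts in the box
- bar_mid (a point): Centre of a flat dark steel toggle bar, 100 x 14 x 9; starts in the box on the other two
- polish: Bystander: a flat round tin 68 across, 28 high; origin under its middle
- spool: Bystander: a thread spool 44 across, 55 high; origin under its middle
- hammer: Bystander: a hammer lying flat
- can: Bystander: an open metal can 84 across, 90 high; origin under its middle
- brush: Bystander: a brush lying flat
- oil: Bystander: an amber bottle 60 across, 130 high; origin under its middle
- edge_block: Bystander: a wooden block 100 x 50 x 30; origin under its middle

How it is judged:
By the outcome, as a careful person would: the job done as asked, in the order asked, and still so for the second after the job is handed in, with the robot touching nothing.
It also fails if it takes over 72 s, if anything falls off the work surface, if the arm or the gripper's body presses on something with over 40 N, if the wrist force passes 120 N, or if a joint passes its speed limit or range.

## Robot

A 6-joint arm with a two-finger parallel gripper is mounted at the origin on the work surface. World frame = base frame: x ahead of the robot, y to its left, z up, the work surface at z = 0. Lengths are in m, angles in rad, forces in N, time in s.
With the tool pointing down it reaches from about 0.3 to 0.95 m from the base axis. Payload 3.1 kg.
Tool frame: the origin (TCP) lies between the finger pads; the fingertips stand 19 mm ahead of it and the grasp point (between the pads) is the TCP (r.tip_extent is the distance from the TCP to the fingertips, in m); z points along the fingers, x is the direction in which the jaws open and shut, and the axes are right-handed (so a half turn about z gives the same grasp; the last joint's range is limited). The gripper opens to 85 mm and grips with 20 to 120 N. Pads are 22 mm wide; open, the fingers measure 114 mm over their backs; the gripper's body (76 mm by 85 mm) begins 54 mm behind the grasp point. The pads swing forward as they close: fully open they stand 13 mm farther back than shut.
Start: joints at [-1.42, 0.308, 1.634, -0, 1.2, -0.07], TCP at [0.137, -0.61, 0.25] pointing down, gripper open.
Joint ranges: [-3.06, 3.06], [-0.79, 1.96], [0.05, 2.63], [-1.19, 4.34], [0.05, 2.64], [-2.94, 2.94]. Speed limits (rad/s): [2.79, 2.79, 3.14, 3.14, 3.14, 3.14].

## Interface

Orientations are given as [roll, pitch, yaw] about the fixed x, y, z axes, in that order (R = Rz(yaw) Ry(pitch) Rx(roll)).
In Python, from bench import r gives the robot as it stands.
- The arm moves only by the tool jog_arm, never from a script. Its argument "series" is a list of rows, each a list of 7 numbers: the shift along the tool's x, y, z in mm, then the turn, a rotation vector about the tool's x, y, z in rad, then the closure, from 0 (fully open) to 1 (shut). In form: [[tx, ty, tz, wx, wy, wz, gripper], ...]. A call has 1 to 5 rows; each row shifts and turns the commanded pose from where the row before left it, along the tool's axes as they then stand; what a row does not reach is not made up. A row lasts 1/8 s, in which the tool goes at most 62.5 mm and 10.7 degrees, less where a joint would pass 70% of its speed; a pose out of reach is approached as far as the arm can. A call is refused whole if a number of a shift passes 62.5 or a number of a turn 0.188, either way. A call with a gripper value outside its range is refused whole. The fingers move at their own pace and stop on an object; "force" is the grip in N (left out, the last holds). Time passes only in rows, so rows that do not move let the fingers close. It gives the time, the measured TCP pose, the force and the opening at its end, in the units of the state.
- r.get_state(): the state, without advancing time (a new reading comes with each control period).
- r.camera(name): name is "side" or "top" or "wrist"; returns (picture, depth): 400x640x3 uint8, red, green, blue; 400x640 float32, m along the optical axis (not along the pixel's ray), 0 where there is no reading.
- r.calibration(name): a dict with "fx", "fy", "cx", "cy" (pixels), "world_from_camera" (4x4, takes a point from camera to world coordinates). Camera axes: x right, y up, looking along -z (the intrinsics and any distortion apply to the point x, -y, -z); pixel columns grow to the right and rows downward; lengths in m; the calibration is good to about 2 mm. The wrist camera is an equidistant fisheye: a pixel r from the principal point sees the ray r / f radians off the axis. A picture is of the moment at which its call begins: read the wrist's pose just before it. calibration takes no time and is no camera call; for the wrist camera it gives the pose at the moment of the call.
- r.job_done(): hands the job in, once; it reports no verdict.
The state is a dict: "t": time; "joints": joint angles; "joint_vel": joint speeds; "joint_efforts": joint torques, N m; "eef_pos": TCP position; "tool_rot": TCP orientation; "contact_force": force on the tool from outside, world axes, zero at the start; "moment": the same for the moment, N m; "gripper_width": finger opening in m.
Only numpy, scipy, OpenCV 4.12 (cv2) and the standard library are available. Lean on these libraries where they do the work, as an engineer would, in place of code of your own. Each camera call takes 0.05 s, during which the arm holds its last target.

## Working session

There is one attempt and no reset: what is moved stays moved. The work goes in short steps, Python scripts to look and compute and a tool call to move; the robot and the scene stay as the last step left them, time stands still between calls to the robot, and variables do not carry over. Pictures are saved under pics/ and viewed, and the job is handed in when it is done.

Besides the shell and the picture viewer there is one more tool, called after ">>>" as name(argument=value, ...) on one line, values as JSON. jog_arm: Moves the arm, as the interface text tells. Its arguments: {"type":"object","properties":{"series":{"type":"array","items":{"type":"array","items":{"type":"number"}}},"force":{"type":"number"}},"required":["series"]}

```bash
ls; mkdir -p pics
python3 - <<'E'
from bench import r
import cv2,numpy as np
print(r.get_state())
for n in ["side","top","wrist"]:
    c=r.calibration(n); print(n,{k:(np.round(v,4).tolist() if hasattr(v,'__len__') else v) for k,v in c.items()})
    p,d=r.camera(n); cv2.imwrite(f"pics/{n}0.png",p[:,:,::-1]); np.save(f"pics/{n}0.npy",d)
E
```

```text
pics
{'t': 0.0, 'joints': array([-1.41968205e+00,  3.09054972e-01,  1.63519384e+00,  2.45583623e-05,
        1.19972485e+00, -6.96873909e-02]), 'joint_vel': array([ 0.00037164, -0.00066378, -0.00147185,  0.00029197,  0.00315715,
       -0.00108039]), 'joint_efforts': array([-1.03734387e-04, -4.15254521e+01, -2.76663190e+01, -1.92928396e-04,
        1.01624298e-02,  6.81873843e-06]), 'eef_pos': array([ 0.13675074, -0.60904485,  0.24901246]), 'tool_rot': array([-3.14140405e+00,  2.37363323e-03, -1.35000337e+00]), 'contact_force': array([-0.55869178, -0.39143379,  0.26561083]), 'moment': array([ 0.0335351 ,  0.00729146, -0.00954191]), 'gripper_width': 0.0857892790618477}
side {'fx': 406.52898321660757, 'fy': 406.52898321660757, 'cx': 318.13651122084093, 'cy': 200.70888673876883, 'world_from_camera': [[-0.9237, 0.242, -0.297, 0.2832], [-0.3831, -0.5765, 0.7217, 0.7087], [0.0034, 0.7804, 0.6252, 0.8231], [0.0, 0.0, 0.0, 1.0]]}
top {'fx': 389.6028956718146, 'fy': 389.6028956718146, 'cx': 317.6785952668963, 'cy': 201.2763523329083, 'world_from_camera': [[-0.0156, 0.9947, -0.1019, 0.5049], [-0.9996, -0.0181, -0.0238, -0.0726], [-0.0255, 0.1014, 0.9945, 1.1544], [0.0, 0.0, 0.0, 1.0]]}
wrist {'fx': 309.70691628693146, 'fy': 309.70691628693146, 'cx': 317.1904610466979, 'cy': 201.55177678600884, 'world_from_camera': [[0.2208, 0.9254, 0.308, 0.2153], [-0.9753, 0.2103, 0.0672, -0.5918], [-0.0026, -0.3152, 0.949, 0.3731], [0.0, 0.0, 0.0, 1.0]]}
```

View pics/side0.png

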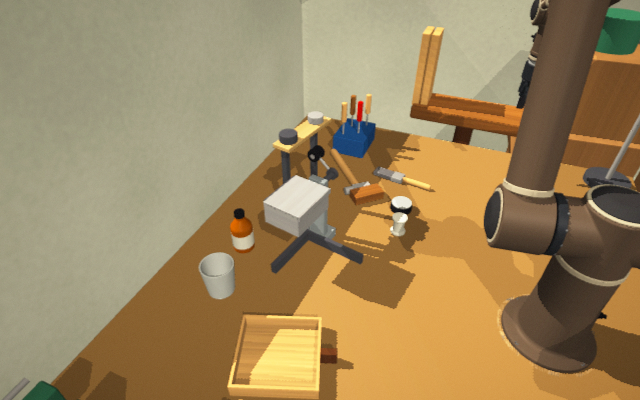

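View pics/top0.png

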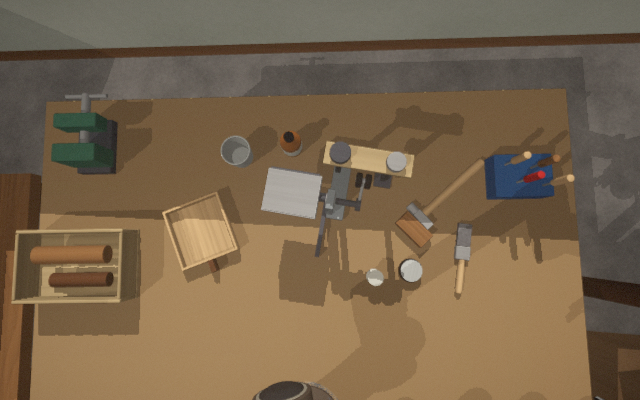

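View pics/wrist0.png

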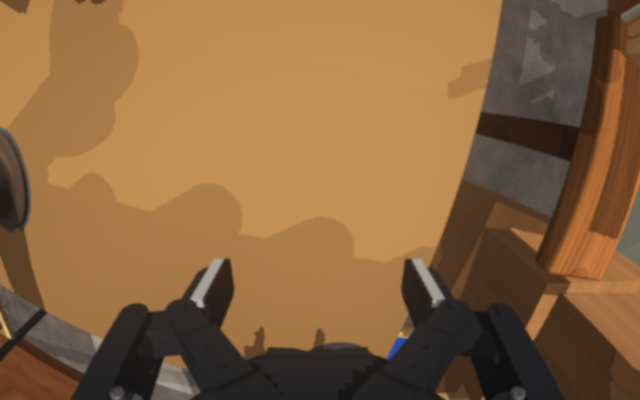

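Top view: tray at about (200,232) with its tab at (215,266), box lid at (292,193), knob at (364,182), shelf at (368,158). Next I'll measure these with the depth images.

```bash
cat > h.py <<'E'
from bench import r
import cv2,numpy as np
def cloud(n,d,c=None):
    c=c or r.calibration(n); h,w=d.shape
    v,u=np.mgrid[0:h,0:w]
    P=np.stack([(u-c['cx'])/c['fx']*d,-(v-c['cy'])/c['fy']*d,-d],-1)
    M=np.array(c['world_from_camera']); W=P@M[:3,:3].T+M[:3,3]
    W[d<=0]=np.nan; return W
def proj(n,p):
    c=r.calibration(n);M=np.linalg.inv(np.array(c['world_from_camera']))
    q=np.atleast_2d(p)@M[:3,:3].T+M[:3,3]
    return np.stack([c['cx']+c['fx']*q[:,0]/-q[:,2],c['cy']-c['fy']*q[:,1]/-q[:,2]],-1)
E
python3 - <<'E'
from h import *
for n in ['top','side']:
    W=cloud(n,np.load(f'pics/{n}0.npy'))
    for nm,zr,xr,yr in [('lid',(.205,.235),(.3,.75),(-.2,.2)),('shelf',(.282,.31),(.3,.8),(-.5,0)),('tray',(.027,.045),(.2,.65),(0.1,.45)),('guide',(.024,.034),(.2,.8),(-.3,.1))]:
        m=(W[...,2]>zr[0])&(W[...,2]<zr[1])&(W[...,0]>xr[0])&(W[...,0]<xr[1])&(W[...,1]>yr[0])&(W[...,1]<yr[1])
        p=W[m]
        if len(p)<5: print(n,nm,len(p)); continue
        a=cv2.minAreaRect(p[:,:2].astype(np.float32)*1000)
        print(n,nm,len(p),np.round(a[0],1),np.round(a[1],1),round(a[2],2),'z',np.round(np.median(p[:,2])*1000,1))
    # bench z
    m=(abs(W[...,0]-.4)<.03)&(abs(W[...,1]+.0)<.03); print('bench',np.nanmedian(W[m][:,2]))
E
```

```text
top lid 2702 [616.5 -43.2] [250.  116.1] 82.2 z 223.5
top shelf 1436 [ 686.1 -166.3] [199.7  52.7] 79.24 z 293.8
top tray 678 [524.6 292.6] [216.2 172.1] 20.07 z 34.1
top guide 1108 [ 590.1 -125. ] [441.6 294.8] 74.39 z 29.5
bench -0.0003244482622808409
side lid 2145 [633.3 -33.7] [146.4 260.7] 11.75 z 223.3
side shelf 765 [ 686.8 -166.1] [202.7  54.7] 79.15 z 293.6
side tray 1363 [526.1 292.9] [215.9 172.9] 20.26 z 34.5
side guide 873 [ 564.1 -102.5] [514.8 241.3] 59.26 z 29.0
bench -0.00029128592088384364
```

Run:
```python
from h import *
yaw=np.deg2rad(-10.8);R=np.array([[np.cos(yaw),-np.sin(yaw)],[np.sin(yaw),np.cos(yaw)]])
o=np.array([.625,.0134])
for n in ['top','side']:
    W=cloud(n,np.load(f'pics/{n}0.npy'))
    S=np.concatenate([(W[...,:2]-o)@R,W[...,2:]],-1)*1000
    def sel(x,y,z): 
        m=(S[...,0]>x[0])&(S[...,0]<x[1])&(S[...,1]>y[0])&(S[...,1]<y[1])&(S[...,2]>z[0])&(S[...,2]<z[1]); return S[m]
    for nm,b in dict(lid=((-75,75),(-80,80),(212,232)),rail=((-180,0),(-110,-60),(22,35)),stop=((-15,60),(-60,100),(22,35)),shelf=((50,140),(-300,-40),(285,305)),knob=((25,85),(-200,-130),(215,262)),tray=((-190,60),(180,420),(25,45))).items():
        p=sel(*b)
        if len(p)<5: print(n,nm,len(p)); continue
        a=cv2.minAreaRect(p[:,:2].astype(np.float32))
        print(n,nm,len(p),'x',np.round(np.percentile(p[:,0],[1,50,99]),1),'y',np.round(np.percentile(p[:,1],[1,50,99]),1),'z',np.round(np.percentile(p[:,2],[1,50,99]),1),np.round(a[0],1),np.round(a[1],1),round(a[2],2))
    p,_=None,None
    img=cv2.imread(f'pics/{n}0.png')
    def w(x,y,z): return np.r_[o+R@np.array([x,y])/1000,z/1000]
    pts=[w(54,-165,235),w(-50,-65,222),w(50,-65,222),w(50,65,222),w(-50,65,222),w(-70,10,0),w(-151,-75,30),w(20,78,30),w(68,-265,294),w(68,-65,294)]
    for q in proj(n,np.array(pts)): cv2.circle(img,tuple(int(round(t)) for t in q),1,(0,0,255),-1)
    q=proj(n,w(0,0,200)).astype(int)[0]
    c=img[max(q[1]-120,0):q[1]+130,max(q[0]-160,0):q[0]+160]
    cv2.imwrite(f'pics/{n}_ov.png',cv2.resize(c,None,fx=2.4,fy=2.4))
```

```text
top lid 2460 x [-55.   -1.8  52.9] y [-65.   -0.7  64.2] z [219.6 223.7 227.5] [-0.4 -0.2] [110.4 132.4] 0.17
top rail 246 x [-149.4  -66.9   -2.4] y [-109.4  -82.4  -75.7] z [24.4 29.6 34.3] [-76.1 -92.5] [ 34.3 149.4] 89.76
top stop 0
top shelf 1402 x [ 67.6  88.  118.9] y [-263.2 -167.6  -66.5] z [287.6 293.8 301.1] [  93.7 -165. ] [ 52.7 199.7] 0.04
top knob 236 x [29.2 48.9 69.3] y [-182.3 -165.2 -147.1] z [217.9 247.4 255.2] [  48.8 -165. ] [42.1 36.3] 2.43
top tray 374 x [-188.3  -84.4  -18.4] y [181.  307.5 378. ] z [25.6 33.9 39.2] [-135.1  264.5] [179.3 171.4] 31.02
side lid 1742 x [-54.7  -6.3  52.1] y [-64.2   8.7  66. ] z [212.6 223.6 226.2] [ 0.2 -0.5] [135.5 111.9] 89.78
side rail 297 x [-149.8  -71.9   -3.2] y [-106.9  -79.2  -72.8] z [22.4 29.  34.1] [-76.6 -90.2] [ 36.4 148.5] 89.18
side stop 246 x [19.2 25.2 34.7] y [-57.5  15.4  78. ] z [22.4 29.2 33.4] [26.9 10.2] [139.5  17.3] 89.98
side shelf 661 x [ 67.5  81.  119.6] y [-261.4 -156.4  -64.1] z [285.5 293.5 304.2] [  94.3 -164.7] [202.7  54.7] 89.95
side knob 215 x [27.9 46.4 68.8] y [-181.1 -154.  -143.9] z [216.5 241.1 253.7] [  47.2 -162.5] [39. 42.] 85.93
side tray 827 x [-189.4  -91.1  -19.8] y [182.  324.  381.2] z [25.3 34.  37.7] [-133.4  265.7] [178.4 172.9] 31.1
```

View pics/top_ov.png

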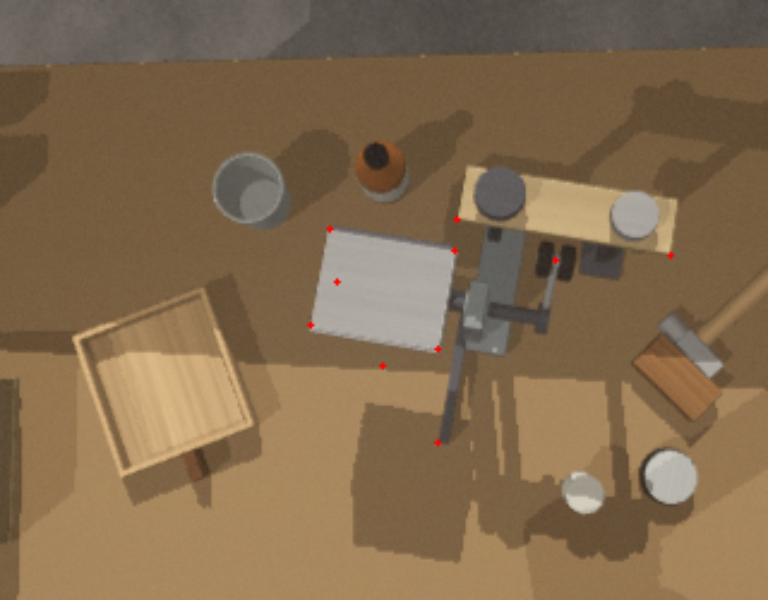

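View pics/side_ov.png

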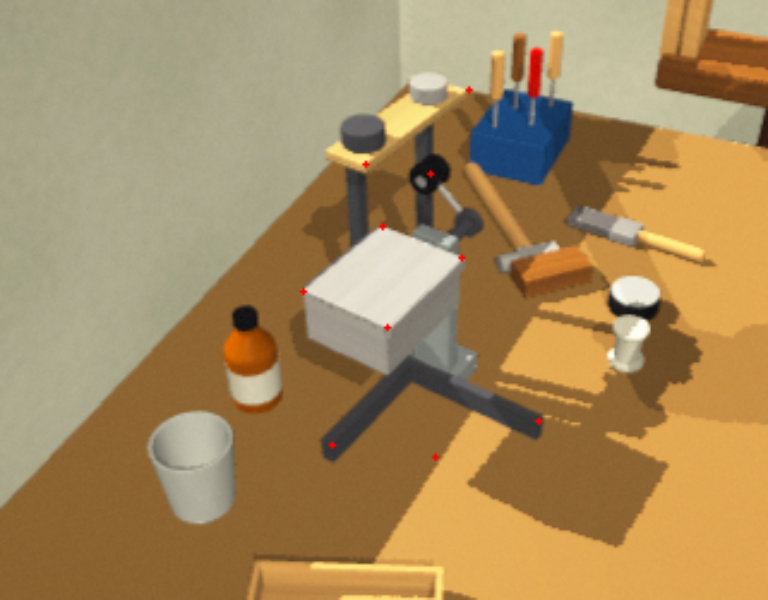

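```bash
cat >> h.py <<'E'
from scipy.spatial.transform import Rotation as Ro
YAW=np.deg2rad(-10.8);O=np.array([.625,.0134,0])
RS=Ro.from_euler('z',YAW).as_matrix()
def w(x,y,z): return O+RS@np.array([x,y,z])/1000
def rows(p0,R0,p1,R1,n):
    """n equal rows from pose to pose (mm, rad, tool axes)"""
    rv=(Ro.from_matrix(R0).inv()*Ro.from_matrix(R1)).as_rotvec()
    R=Ro.from_matrix(R0); p=np.array(p0); out=[]
    for i in range(n):
        q=p0+(p1-p0)*(i+1)/n
        d=R.inv().apply(q-p)*1000
        out.append(np.r_[d,rv/n]); R=R*Ro.from_rotvec(rv/n); p=q
    return out
def show(rs):
    for a in rs: print(np.round(a[:3],1).tolist(),np.round(a[3:],3).tolist(),'|t|',round(np.linalg.norm(a[:3]),1))
def now():
    s=r.get_state(); return s['eef_pos'],Ro.from_euler('xyz',s['tool_rot']).as_matrix(),s
def Rdown(yawdeg,lean=0):
    # tool x along yaw direction; lean: tool z tips forward about tool x
    return (Ro.from_euler('z',yawdeg,degrees=True)*Ro.from_euler('x',180,degrees=True)*Ro.from_euler('x',lean,degrees=True)).as_matrix()
E
python3 - <<'E'
from h import *
p,R,s=now()
show(rows(p,R,np.array([.4373,.2605,.12]),Rdown(-69.85),16))
E
```

```text
[-48.9, -30.2, 8.2] [-0.0, 0.0, -0.008] |t| 58.1
[-48.7, -30.6, 8.2] [-0.0, 0.0, -0.008] |t| 58.1
[-48.4, -31.0, 8.2] [-0.0, 0.0, -0.008] |t| 58.1
[-48.2, -31.4, 8.2] [-0.0, 0.0, -0.008] |t| 58.1
[-47.9, -31.8, 8.2] [-0.0, 0.0, -0.008] |t| 58.1
[-47.6, -32.2, 8.1] [-0.0, 0.0, -0.008] |t| 58.1
[-47.4, -32.6, 8.1] [-0.0, 0.0, -0.008] |t| 58.1
[-47.1, -33.0, 8.1] [-0.0, 0.0, -0.008] |t| 58.1
[-46.8, -33.4, 8.1] [-0.0, 0.0, -0.008] |t| 58.1
[-46.6, -33.7, 8.1] [-0.0, 0.0, -0.008] |t| 58.1
[-46.3, -34.1, 8.1] [-0.0, 0.0, -0.008] |t| 58.1
[-46.0, -34.5, 8.1] [-0.0, 0.0, -0.008] |t| 58.1
[-45.7, -34.9, 8.1] [-0.0, 0.0, -0.008] |t| 58.1
[-45.4, -35.3, 8.1] [-0.0, 0.0, -0.008] |t| 58.1
[-45.1, -35.6, 8.1] [-0.0, 0.0, -0.008] |t| 58.1
[-44.9, -36.0, 8.1] [-0.0, 0.0, -0.008] |t| 58.1
```

>>> jog_arm(series=[[-48,-31,4,0,0,-0.008,0],[-48,-31,4,0,0,-0.008,0],[-48,-31,4,0,0,-0.008,0],[-48,-31,4,0,0,-0.008,0],[-48,-32,4,0,0,-0.008,0]])

```text
t: 0.78
eef_pos: [0.2324, -0.338, 0.2299]
tool_rot: [-3.141, 0.0, -1.311]
contact_force: [0.5, 1.1, -0.4]
gripper_width: 0.0858
```

>>> jog_arm(series=[[-47,-33,8,0,0,-0.008,0],[-47,-33,8,0,0,-0.008,0],[-47,-33,8,0,0,-0.008,0],[-47,-33,8,0,0,-0.008,0],[-47,-33,8,0,0,-0.008,0]])

```text
t: 1.4
eef_pos: [0.327, -0.0671, 0.1903]
tool_rot: [-3.14, -0.001, -1.27]
contact_force: [1.0, 0.4, -0.3]
gripper_width: 0.0854
```

Run:
```python
from h import *
p,R,s=now();print(s['t'],p,s['tool_rot'],s['joints'])
show(rows(p,R,np.array([.4373,.2605,.10]),Rdown(-69.85),6))
```

```text
1.4 [ 0.32703466 -0.06713203  0.19030805] [-3.14022368e+00 -1.00410255e-03 -1.27026646e+00] [-3.33131782e-01 -2.23143773e-01  2.31936876e+00  1.61636877e-06
  1.04366994e+00  9.37133177e-01]
[-46.7, -33.7, 15.1] [-0.0, -0.0, -0.009] |t| 59.5
[-46.4, -34.1, 15.1] [-0.0, -0.0, -0.009] |t| 59.5
[-46.1, -34.5, 15.1] [-0.0, -0.0, -0.009] |t| 59.5
[-45.8, -34.9, 15.1] [-0.0, -0.0, -0.009] |t| 59.5
[-45.5, -35.3, 15.1] [-0.0, -0.0, -0.009] |t| 59.5
[-45.2, -35.7, 15.1] [-0.0, -0.0, -0.009] |t| 59.5
```

>>> jog_arm(series=[[-46,-34,15,0,0,-0.01,0],[-46,-34,15,0,0,-0.01,0],[-46,-35,15,0,0,-0.01,0],[-46,-35,15,0,0,-0.01,0],[-46,-35,15,0,0,-0.01,0]])

```text
t: 2.02
eef_pos: [0.4186, 0.2061, 0.1147]
tool_rot: [-3.141, -0.0, -1.219]
contact_force: [0.7, -0.6, -0.3]
gripper_width: 0.0856
```

Run:
```python
from h import *
p,R,s=now();print(s['t'],p,s['tool_rot'],s['joints'])
show(rows(p,R,np.array([.4373,.2605,.08]),Rdown(-69.85),1))
c,d=r.camera('top'); 
cv2.imwrite('pics/top1.png',cv2.resize(c[130:330,120:440,::-1],None,fx=2.4,fy=2.4))
c,d=r.camera('wrist'); cv2.imwrite('pics/wrist1.png',c[:,:,::-1])
```

```text
2.025 [0.4186399  0.20609133 0.11474179] [-3.14120098e+00 -2.93470092e-04 -1.21883001e+00] [ 3.64290947e-01  1.93006793e-01  2.09679467e+00 -3.96533602e-04
  8.51403207e-01  1.58338213e+00]
[-44.7, -36.3, 34.7] [-0.0, -0.0, 0.0] |t| 67.2
```

View pics/wrist1.png

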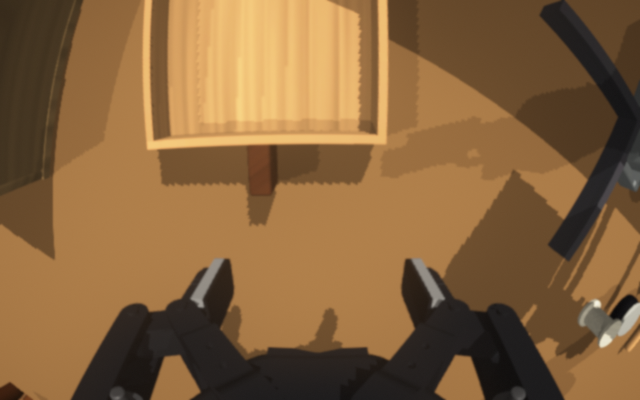

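The wrist view shows the tray square to the tool, with the tab at (262,170), ahead and left of the finger centre at about x 317. That matches the computed shift.

>>> jog_arm(series=[[-22,-18,4,0,0,0,0],[-23,-18,4,0,0,0,0.3],[0,0,33,0,0,0,0.4],[0,0,33,0,0,0,0.4],[0,0,17,0,0,0,0.4]])

```text
t: 2.75
eef_pos: [0.4352, 0.2574, 0.0226]
tool_rot: [3.138, -0.0, -1.22]
contact_force: [-0.8, -0.0, -0.4]
gripper_width: 0.0515
```

>>> jog_arm(series=[[0,0,0,0,0,0,1],[0,0,0,0,0,0,1],[0,0,0,0,0,0,1],[0,0,0,0,0,0,1]], force=40)

```text
t: 3.25
eef_pos: [0.4375, 0.2589, 0.0253]
tool_rot: [-3.14, 0.0, -1.22]
contact_force: [0.2, -0.5, 2.3]
gripper_width: 0.0153
```

Run:
```python
from h import *
p,R,s=now();print(s['t'],p,s['tool_rot'],s['joints'],s['gripper_width'],s['contact_force'])
c,d=r.camera('wrist'); cv2.imwrite('pics/wrist2.png',c[:,:,::-1])
g=w(-70,10,0)-RS[:,0]*.112
print(g)
```

```text
3.25 [0.43752332 0.25891691 0.02531363] [-3.13954620e+00  5.47598065e-05 -1.22006266e+00] [ 4.48769961e-01  4.26412114e-01  2.02578751e+00 -2.29803174e-04
  6.87351059e-01  1.66901015e+00] 0.015327637169890322 [ 0.18614539 -0.49686491  2.30495974]
[0.44809753 0.05732627 0.        ]
```

View pics/wrist2.png

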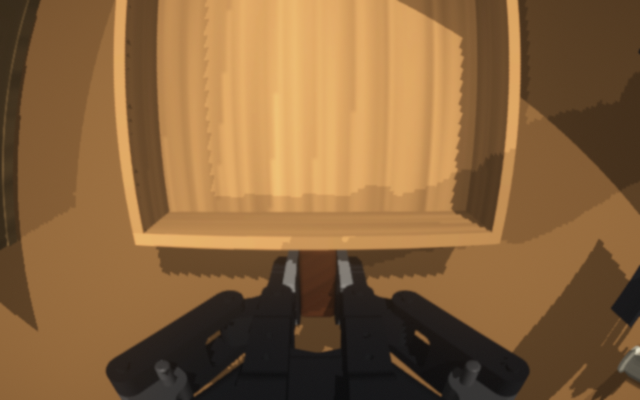

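Tab gripped: it is between the pads at (318,285) and the opening is 15.3 mm.

Run:
```python
from h import *
p,R,s=now()
g=w(-190,22,0); g[2]=p[2]
show(rows(p,R,g,Rdown(-100.8),10))
```

```text
[17.9, 6.0, -0.0] [-0.0, 0.0, 0.054] |t| 18.8
[18.1, 5.0, -0.0] [-0.0, 0.0, 0.054] |t| 18.8
[18.4, 4.0, -0.0] [-0.0, 0.0, 0.054] |t| 18.8
[18.6, 3.0, -0.0] [-0.0, 0.0, 0.054] |t| 18.8
[18.7, 2.0, -0.0] [-0.0, 0.0, 0.054] |t| 18.8
[18.8, 1.0, -0.0] [-0.0, 0.0, 0.054] |t| 18.8
[18.8, 0.0, -0.0] [-0.0, 0.0, 0.054] |t| 18.8
[18.8, -1.0, -0.0] [-0.0, 0.0, 0.054] |t| 18.8
[18.7, -2.0, -0.0] [-0.0, 0.0, 0.054] |t| 18.8
[18.6, -3.0, -0.0] [-0.0, 0.0, 0.054] |t| 18.8
```

>>> jog_arm(series=[[18,6,0,0,0,0.054,1],[18,5,0,0,0,0.054,1],[18.4,4,0,0,0,0.054,1],[18.6,3,0,0,0,0.054,1],[18.7,2,0,0,0,0.054,1]])

```text
t: 3.92
eef_pos: [0.4409, 0.1637, 0.0253]
tool_rot: [-3.138, 0.001, -1.494]
contact_force: [1.0, 4.6, 5.4]
gripper_width: 0.0155
```

>>> jog_arm(series=[[18.8,1,0,0,0,0.054,1],[18.8,0,0,0,0,0.054,1],[18.8,-1,0,0,0,0.054,1],[18.7,-2,0,0,0,0.054,1],[18,-3,0,0,0,0.054,1]])

```text
t: 4.55
eef_pos: [0.443, 0.07, 0.0253]
tool_rot: [-3.139, 0.001, -1.765]
contact_force: [0.8, 5.6, 7.3]
gripper_width: 0.0154
```

```bash
cat > tr.py <<'E'
from h import *
import sys
p,R,s=now();print(s['t'],np.round(p,4),s['tool_rot'],s['gripper_width'],s['contact_force'])
print('stand',np.round(RS.T@(p-O)*1000,1),'yaw rel',np.rad2deg(s['tool_rot'][2])+100.8)
for n in ['side','top']:
    c,d=r.camera(n); cv2.imwrite(f'pics/{n}_{sys.argv[1]}.png',c[:,:,::-1])
    W=cloud(n,d); S=(W-O)@RS*1000
    m=(S[...,2]>28)&(S[...,2]<42)&(S[...,0]>-185)&(S[...,0]<19)&(S[...,1]>-74)&(S[...,1]<130)
    q=S[m]
    print(n,len(q),'x',np.percentile(q[:,0],[1,99]).round(1),'y',np.percentile(q[:,1],[1,99]).round(1))
    # +y wall edge line: fit
    k=q[(q[:,1]>np.percentile(q[:,1],99)-12)&(q[:,0]>-140)&(q[:,0]<-70)]
    if len(k)>5: a=np.polyfit(k[:,0],k[:,1],1);print(' +y wall slope deg',np.rad2deg(a[0]).round(2),'y mid',k[:,1].mean().round(1),len(k))
    k=q[(abs(q[:,0]-np.percentile(q[:,0],1))<12)&(abs(q[:,1]-10)>30)]
    if len(k)>5: a=np.polyfit(k[:,1],k[:,0],1);print(' -x wall slope deg',-np.rad2deg(a[0]).round(2),'x mid',k[:,0].mean().round(1),len(k))
E
python3 tr.py a
```

```text
4.55 [0.443  0.07   0.0253] [-3.13896760e+00  1.47106786e-03 -1.76471810e+00] 0.01541824107036568 [0.77035686 5.64518533 7.31523586]
stand [-189.4   21.5   25.3] yaw rel -0.310899286167583
side 608 x [-167.    12.8] y [-64.5 108.4]
 +y wall slope deg 0.1 y mid 105.0 101
 -x wall slope deg -2.57 x mid -163.8 84
top 329 x [-167.3    3.8] y [-66.3 104. ]
 +y wall slope deg -0.11 y mid 100.6 61
 -x wall slope deg -0.29 x mid -163.5 82
```

Run:
```python
import cv2
c=cv2.imread('pics/side_a.png');cv2.imwrite('pics/side_a2.png',cv2.resize(c[80:330,200:460],None,fx=2.4,fy=2.4))
```

```text
(no output)
```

View pics/side_a2.png

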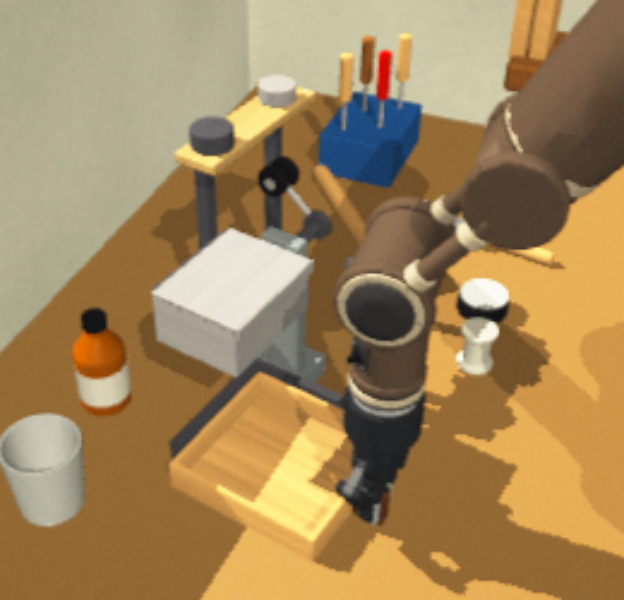

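The tray is aligned with the guide (side view), about 10 mm off the rail and 8 mm off the stop. Now I'll close both gaps gently.

>>> jog_arm(series=[[4,-2,0,0,0,0,1],[4,-3,0,0,0,0,1],[2,-2,0,0,0,0,1],[0,0,0,0,0,0,1]])

```text
t: 5.15
eef_pos: [0.4455, 0.0598, 0.0253]
tool_rot: [3.139, 0.001, -1.762]
contact_force: [-5.4, 6.6, 14.8]
gripper_width: 0.0152
```

```bash
python3 tr.py b
```

```text
5.15 [0.4455 0.0598 0.0253] [ 3.13860011e+00  5.78195266e-04 -1.76204919e+00] 0.015194017807664932 [-5.35530189  6.57293173 14.80367919]
stand [-185.    11.9   25.3] yaw rel -0.1579819392532329
side 600 x [-163.2   17.1] y [-71.8  99.7]
 +y wall slope deg 0.44 y mid 96.0 100
 -x wall slope deg -2.31 x mid -159.8 80
top 296 x [-163.3    2. ] y [-72.5  97.5]
 +y wall slope deg 0.91 y mid 93.9 62
 -x wall slope deg 0.3 x mid -159.7 83
```

>>> jog_arm(series=[[1,-1,-0.5,0,0,0,1],[1,-1,0,0,0,0,1],[0.5,-1,0,0,0,0,1],[0,0,0,0,0,0,1]])

```text
t: 5.75
eef_pos: [0.447, 0.0569, 0.0253]
tool_rot: [3.137, 0.0, -1.762]
contact_force: [-5.6, 6.9, 12.8]
gripper_width: 0.0153
```

```bash
python3 tr.py c
```

```text
5.75 [0.447  0.0569 0.0253] [ 3.13699010e+00  3.63098408e-04 -1.76195723e+00] 0.015309369074090078 [-5.62725589  6.88506958 12.83534556]
stand [-183.     9.4   25.3] yaw rel -0.1527129540064749
side 573 x [-161.8   18.6] y [-72.7  97.5]
 +y wall slope deg 0.37 y mid 93.5 96
 -x wall slope deg -2.03 x mid -157.9 77
top 263 x [-161.2    2.8] y [-73.9  94.9]
 +y wall slope deg 0.06 y mid 91.4 58
 -x wall slope deg 0.21 x mid -157.6 79
```

>>> jog_arm(series=[[0.7,-0.7,-0.3,0,0,0,1],[0.7,-0.7,0,0,0,0,1],[0,0,0,0,0,0,1]])

```text
t: 6.22
eef_pos: [0.4473, 0.0567, 0.0252]
tool_rot: [3.135, 0.003, -1.764]
contact_force: [-7.0, 15.1, 12.0]
gripper_width: 0.0154
```

>>> jog_arm(series=[[0.7,-0.7,0,0,0,0,1],[0.7,-0.7,0,0,0,0,1],[0,0,0,0,0,0,1]])

```text
t: 6.6
eef_pos: [0.4475, 0.0567, 0.0252]
tool_rot: [3.133, 0.005, -1.765]
contact_force: [-8.0, 22.3, 14.1]
gripper_width: 0.015
```

```bash
python3 tr.py d
```

```text
6.6 [0.4475 0.0567 0.0252] [ 3.13256333  0.00466899 -1.76534944] 0.014979111747715525 [-7.96261014 22.28992189 14.05040216]
stand [-182.5    9.2   25.2] yaw rel -0.3470721730600843
side 558 x [-160.8   18.5] y [-73.2  96.6]
 +y wall slope deg 0.56 y mid 93.2 99
 -x wall slope deg -2.05 x mid -157.3 73
top 250 x [-160.5    2.7] y [-73.8  94.4]
 +y wall slope deg 1.03 y mid 91.1 60
 -x wall slope deg -0.01 x mid -156.8 73
```

>>> jog_arm(series=[[-1.5,-1,-0.5,0,0,0,1],[0,-1,0,0,0,0,1],[0,-1,0,0,0,0,1],[0,0,0,0,0,0,1]])

```text
t: 7.2
eef_pos: [0.4478, 0.0568, 0.0252]
tool_rot: [3.126, 0.002, -1.765]
contact_force: [-12.3, 18.0, 19.3]
gripper_width: 0.0157
```

```bash
python3 tr.py e
```

```text
7.2 [0.4478 0.0568 0.0252] [ 3.12649436e+00  2.19096627e-03 -1.76493383e+00] 0.015664935117147394 [-12.26908677  18.03915456  19.2994155 ]
stand [-182.2    9.4   25.2] yaw rel -0.3232597186177628
side 558 x [-160.5   18.8] y [-73.2  96.3]
 +y wall slope deg 0.08 y mid 93.2 99
 -x wall slope deg -3.16 x mid -156.7 78
top 235 x [-160.2    1.8] y [-73.9  94.5]
 +y wall slope deg -0.41 y mid 91.0 59
 -x wall slope deg -0.32 x mid -156.4 64
```

>>> jog_arm(series=[[0,0,0,0,0,0,0.55],[0,0,0,0,0,0,0.55],[0,0,-4,0,0,0,0.55],[0,20,-3,0,0,0,0.7],[0,18,0,0,0,0,1]])

```text
t: 7.92
eef_pos: [0.4189, 0.0613, 0.0333]
tool_rot: [-3.138, 0.001, -1.761]
contact_force: [1.7, 0.4, 0.2]
gripper_width: 0.0145
```

>>> jog_arm(series=[[0,2,0,0,0,0,1],[0,0,0,0,0,0,1],[0,0,0,0,0,0,1]])

```text
t: 8.3
eef_pos: [0.4163, 0.0618, 0.0332]
tool_rot: [-3.141, -0.0, -1.761]
contact_force: [-1.4, -0.5, 7.6]
gripper_width: 0.0148
```

```bash
python3 tr.py f
```

```text
8.3 [0.4163 0.0618 0.0332] [-3.14129840e+00 -5.53894573e-05 -1.76054976e+00] 0.014791545999316983 [-1.35549469 -0.51693353  7.59159458]
stand [-214.1    8.4   33.2] yaw rel -0.07207091024024237
side 711 x [-173.1    9.5] y [-72.9  99.3]
 +y wall slope deg 1.72 y mid 94.2 104
 -x wall slope deg 0.57 x mid -169.1 85
top 382 x [-182.7    2.6] y [-73.5  96.2]
 +y wall slope deg 1.94 y mid 92.6 60
 -x wall slope deg 0.81 x mid -172.2 22
```

The fingers closed too early and caught the tab's end, which dragged the tray back about 12 mm. I'll open, back off clear, and then push with shut fingers.

>>> jog_arm(series=[[0,0,0,0,0,0,0.5],[0,0,0,0,0,0,0.5],[0,20,-2,0,0,0,0.5],[0,20,0,0,0,0,0.6],[0,0,0,0,0,0,1]])

```text
t: 9.02
eef_pos: [0.3739, 0.0696, 0.0339]
tool_rot: [3.138, -0.001, -1.759]
contact_force: [0.5, 1.1, -0.3]
gripper_width: 0.0172
```

>>> jog_arm(series=[[0,0,3,0,0,0,1],[0,0,3,0,0,0,1],[0,0,0,0,0,0,1]])

```text
t: 9.4
eef_pos: [0.3766, 0.0695, 0.0283]
tool_rot: [3.141, -0.0, -1.76]
contact_force: [-0.2, 0.2, -0.5]
gripper_width: 0.0001
```

```bash
python3 tr.py g
python3 - <<'E'
from h import *
c,d=r.camera('wrist'); cv2.imwrite('pics/wrist_g.png',c[:,:,::-1])
E
```

```text
9.4 [0.3766 0.0695 0.0283] [ 3.14139041e+00 -7.70180060e-05 -1.76023154e+00] 7.869416240203586e-05 [-0.24022889  0.22493607 -0.51898223]
stand [-254.5    8.6   28.3] yaw rel -0.05383829827923137
side 811 x [-182.     9.3] y [-73.4  99.4]
 +y wall slope deg 1.03 y mid 94.2 100
 -x wall slope deg 1.08 x mid -171.6 43
top 386 x [-182.1    2.4] y [-73.6  96. ]
 +y wall slope deg 1.29 y mid 92.5 61
 -x wall slope deg 0.79 x mid -171.8 29
```

View pics/wrist_g.png

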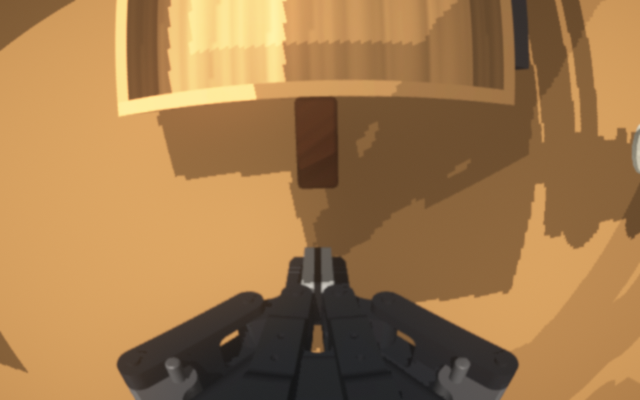

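The shut fingers line up with the tab, which is at (317,142). Now I'll push on the tab's end.

>>> jog_arm(series=[[0,-15,2,0,0,0,1],[0,-15,0,0,0,0,1],[0,-6,0,0,0,0,1],[0,-4,0,0,0,0,1],[0,-3,0,0,0,0,1]])

```text
t: 10.18
eef_pos: [0.416, 0.0618, 0.026]
tool_rot: [3.136, -0.0, -1.761]
contact_force: [-6.9, 2.9, 4.9]
gripper_width: -0.0001
```

>>> jog_arm(series=[[0,-1.5,0,0,0,0,1],[0,-1.5,0,0,0,0,1],[0,-1,0,0,0,0,1],[0,0,0,0,0,0,1]])

```text
t: 10.68
eef_pos: [0.422, 0.0608, 0.0265]
tool_rot: [3.141, -0.0, -1.76]
contact_force: [-2.8, 2.4, 0.0]
gripper_width: 0.0001
```

```bash
python3 tr.py h
```

```text
10.675 [0.422  0.0608 0.0265] [ 3.14077024e+00 -8.45137133e-05 -1.76010672e+00] 0.00011803243076708925 [-2.75280173  2.36496819  0.02294777]
stand [-208.3    8.5   26.5] yaw rel -0.04668644726746152
side 702 x [-170.2   18.4] y [-72.4  98.5]
 +y wall slope deg 1.46 y mid 94.1 100
 -x wall slope deg 0.68 x mid -160.6 51
top 362 x [-176.9    2. ] y [-73.8  95.4]
 +y wall slope deg 1.16 y mid 92.0 57
```

Clean forces now. I'll keep pushing in small steps and watch for the force to rise.

>>> jog_arm(series=[[0,-1,0,0,0,0,1],[0,-1,0,0,0,0,1],[0,0,0,0,0,0,1]])

```text
t: 11.15
eef_pos: [0.422, 0.0607, 0.0264]
tool_rot: [3.136, -0.0, -1.76]
contact_force: [-6.7, 3.7, 5.8]
gripper_width: -0.0001
```

>>> jog_arm(series=[[0,-1,0,0,0,0,1],[0,-1,0,0,0,0,1],[0,0,0,0,0,0,1]])

```text
t: 11.52
eef_pos: [0.422, 0.0605, 0.026]
tool_rot: [3.132, -0.001, -1.76]
contact_force: [-9.9, 4.6, 9.0]
gripper_width: 0.0
```

```bash
python3 tr.py i
```

```text
11.525 [0.422  0.0605 0.026 ] [ 3.13221499e+00 -1.03292280e-03 -1.76045068e+00] 8.504868313398526e-06 [-9.88815519  4.61796339  9.04561524]
stand [-208.2    8.3   26. ] yaw rel -0.06639372681426892
side 697 x [-170.1   17.9] y [-73.   98.5]
 +y wall slope deg 1.01 y mid 94.0 97
 -x wall slope deg 0.84 x mid -160.7 59
top 364 x [-174.5    2.2] y [-73.6  95.1]
 +y wall slope deg 1.08 y mid 91.9 58
```

Contact with the stop: the force rises and the tray no longer moves. The tray still has about 1° of yaw, so I'll push its +y wall toward the rail.

>>> jog_arm(series=[[0,10,-5,0,0,0,1],[0,5,-40,0,0,0,1],[-40,-20,-15,0,0,0,1],[-50,-35,0,0,0,0,1],[-40,-40,0,0,0,0,1]])

```text
t: 12.25
eef_pos: [0.5324, 0.1743, 0.0883]
tool_rot: [-3.136, 0.002, -1.759]
contact_force: [0.7, 0.0, 0.1]
gripper_width: -0.0
```

```bash
python3 - <<'E'
from h import *
p,R,s=now()
show(rows(p,R,w(-95,138,26),Rdown(-100.8),3)); print(RS.T@(p-O))
E
python3 tr.py j
```

```text
[0.9, -8.6, 20.8] [-0.002, 0.001, 0.0] |t| 22.5
[0.9, -8.6, 20.8] [-0.002, 0.001, 0.0] |t| 22.5
[0.9, -8.7, 20.8] [-0.002, 0.001, 0.0] |t| 22.5
[-0.12113627  0.14067384  0.0883067 ]
12.25 [0.5324 0.1743 0.0883] [-3.13603179e+00  1.80499085e-03 -1.75915039e+00] -2.237092571624044e-05 [0.65129032 0.01327287 0.07543103]
stand [-121.1  140.7   88.3] yaw rel 0.008106845107022309
side 576 x [-182.5   16.8] y [-73.3  98.6]
 +y wall slope deg 0.63 y mid 93.8 50
top 382 x [-182.4    2.3] y [-73.7  95.3]
 +y wall slope deg 1.03 y mid 91.7 59
```

>>> jog_arm(series=[[0,-8,24,0,0,0,1],[0,-8,24,0,0,0,1],[4,-4,13,0,0,0,1],[10,0,0,0,0,0,1],[8,0,0,0,0,0,1]])

```text
t: 12.98
eef_pos: [0.545, 0.1464, 0.0263]
tool_rot: [-3.141, 0.0, -1.76]
contact_force: [0.1, 0.4, -0.4]
gripper_width: -0.0
```

>>> jog_arm(series=[[4,0,0,0,0,0,1],[2,0,0,0,0,0,1],[2,0,0,0,0,0,1],[0,0,0,0,0,0,1]])

```text
t: 13.48
eef_pos: [0.5443, 0.1401, 0.0263]
tool_rot: [-3.139, 0.001, -1.76]
contact_force: [0.5, 2.3, 2.2]
gripper_width: -0.0003
```

```bash
python3 tr.py k
```

```text
13.475 [0.5443 0.1401 0.0263] [-3.13948676e+00  1.40674412e-03 -1.75995399e+00] -0.00027188866113351075 [0.47252468 2.31184994 2.16511708]
stand [-103.   109.3   26.3] yaw rel -0.03793572783665411
side 622 x [-182.4   17.4] y [-73.4 119.1]
 +y wall slope deg 78.25 y mid 116.1 23
top 348 x [-182.3    1.2] y [-73.8  94.9]
 +y wall slope deg 1.39 y mid 91.6 34
```

Contact, at 2.3 N. Keep pushing.

>>> jog_arm(series=[[1,0,0,0,0,0,1],[1,0,0,0,0,0,1],[1,0,0,0,0,0,1],[0,0,0,0,0,0,1]])

```text
t: 14.08
eef_pos: [0.5458, 0.1391, 0.0267]
tool_rot: [-3.135, 0.006, -1.761]
contact_force: [4.4, 9.8, -0.3]
gripper_width: 0.0003
```

>>> jog_arm(series=[[1,0,0,0,0,0,1],[1,0,0,0,0,0,1],[1,0,0,0,0,0,1],[0,0,0,0,0,0,1]])

```text
t: 14.58
eef_pos: [0.5465, 0.1385, 0.0274]
tool_rot: [-3.133, 0.01, -1.763]
contact_force: [4.9, 17.2, -0.1]
gripper_width: -0.0003
```

```bash
python3 tr.py l;  python3 - <<'E'
from h import *
c,d=r.camera('wrist'); cv2.imwrite('pics/wrist_l.png',c[:,:,::-1])
E
```

```text
14.575 [0.5465 0.1385 0.0274] [-3.13318145  0.00991803 -1.7626357 ] -0.0003137948602159315 [ 4.9204298  17.15474203 -0.13723004]
stand [-100.6  108.2   27.4] yaw rel -0.19158625588052303
side 604 x [-182.3   18.1] y [-73.3 119.9]
 +y wall slope deg 73.77 y mid 116.4 19
top 322 x [-1.831e+02 -1.000e-01] y [-73.8  93.7]
 +y wall slope deg -0.15 y mid 89.8 20
```

View pics/wrist_l.png

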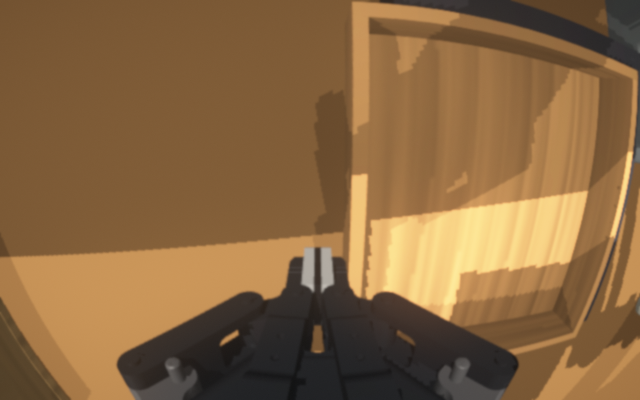

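The yaw is now about 0 and the wall is tight on the rail at 17 N. Back to the tab for a final push.

>>> jog_arm(series=[[-15,0,0,0,0,0,1],[-15,10,-35,0,0,0,1],[20,50,-25,0,0,0,1],[30,50,0,0,0,0,1],[40,37,0,0,0,0,1]])

```text
t: 15.35
eef_pos: [0.3834, 0.1016, 0.0851]
tool_rot: [3.139, -0.002, -1.757]
contact_force: [-0.5, -0.6, -0.1]
gripper_width: -0.0002
```

```bash
python3 tr.py m
python3 - <<'E'
from h import *
p,R,s=now()
show(rows(p,R,w(-230,10,26),Rdown(-100.8),2))
c,d=r.camera('wrist'); cv2.imwrite('pics/wrist_m.png',c[:,:,::-1])
E
```

```text
15.35 [0.3834 0.1016 0.0851] [ 3.13920678e+00 -1.98706931e-03 -1.75723837e+00] -0.00022725081580438124 [-0.47843924 -0.64755924 -0.0591853 ]
stand [-253.8   41.3   85.1] yaw rel 0.11765792426353983
side 789 x [-182.1   18.4] y [-73.8  96.3]
 +y wall slope deg 0.34 y mid 93.4 100
top 366 x [-183.3    1. ] y [-73.8  94.5]
 +y wall slope deg 0.29 y mid 91.3 58
[13.9, -15.3, 28.3] [0.006, -0.003, -0.001] |t| 35.0
[14.0, -15.1, 28.4] [0.006, -0.003, -0.001] |t| 35.0
```

View pics/wrist_m.png

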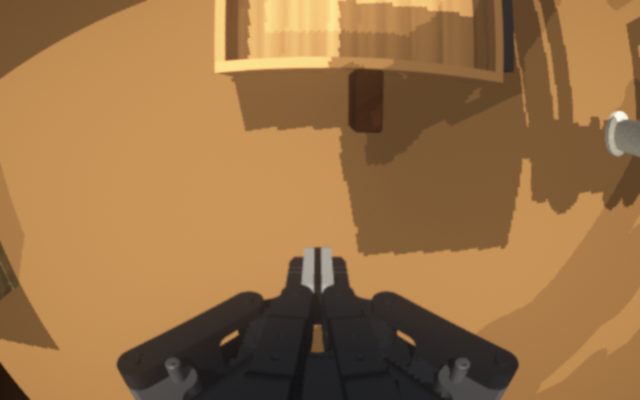

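>>> jog_arm(series=[[14,-9,28,0,0,0,1],[15,-9,28,0,0,0,1],[2,-14,3,0,0,0,1],[0,-10,0,0,0,0,1],[0,-2,0,0,0,0,1]])

```text
t: 16.12
eef_pos: [0.4241, 0.0641, 0.027]
tool_rot: [3.14, 0.0, -1.76]
contact_force: [-4.5, 3.7, 2.3]
gripper_width: -0.0002
```

>>> jog_arm(series=[[0,-2,0,0,0,0,1],[0,-1.5,0,0,0,0,1],[0,-1.5,0,0,0,0,1],[0,0,0,0,0,0,1]])

```text
t: 16.62
eef_pos: [0.4241, 0.0637, 0.0265]
tool_rot: [3.132, -0.001, -1.76]
contact_force: [-9.6, 4.6, 8.0]
gripper_width: 0.0
```

```bash
python3 tr.py n
```

```text
16.625 [0.4241 0.0637 0.0265] [ 3.13159089e+00 -8.62728062e-04 -1.75998278e+00] 1.85950197538226e-05 [-9.58198692  4.58494237  7.98741517]
stand [-206.8   11.8   26.5] yaw rel -0.0395854055510938
side 672 x [-168.3   18.8] y [-73.1  96.9]
 +y wall slope deg -0.3 y mid 93.6 100
 -x wall slope deg 0.54 x mid -158.6 51
top 346 x [-172.1    1.4] y [-73.8  94.6]
 +y wall slope deg 0.26 y mid 91.1 62
 -x wall slope deg 0.05 x mid -160.5 6
```

>>> jog_arm(series=[[0,-2,0,0,0,0,1],[0,-2,0,0,0,0,1],[0,-2,0,0,0,0,1],[0,0,0,0,0,0,1]])

```text
t: 17.23
eef_pos: [0.424, 0.0632, 0.0255]
tool_rot: [3.119, -0.003, -1.76]
contact_force: [-19.2, 8.0, 15.2]
gripper_width: 0.0002
```

>>> jog_arm(series=[[0,6,0,0,0,0,1],[0,10,0,0,0,0,1],[0,20,-20,0,0,0,1],[0,20,-30,0,0,0,1],[0,10,-40,0,0,0,1]])

```text
t: 17.85
eef_pos: [0.3692, 0.074, 0.1175]
tool_rot: [-3.141, -0.0, -1.759]
contact_force: [0.4, 0.5, 0.7]
gripper_width: -0.0003
```

```bash
python3 tr.py o
python3 - <<'E'
from h import *
c=cv2.imread('pics/side_o.png');cv2.imwrite('pics/side_o2.png',cv2.resize(c[180:300,240:390],None,fx=5,fy=5))
c=cv2.imread('pics/top_o.png');cv2.imwrite('pics/top_o2.png',cv2.resize(c[150:280,220:420],None,fx=4,fy=4))
p,R,s=now(); print(s['joints'])
# knob approach
zd=RS@np.array([np.sin(np.deg2rad(40)),0,-np.cos(np.deg2rad(40))])
for sgn in(1,-1): print((Rdown(-100.8,40*sgn)@[0,0,1]).round(3),zd.round(3))
E
```

```text
17.85 [0.3692 0.074  0.1175] [-3.14089004e+00 -1.62813545e-04 -1.75943138e+00] -0.00031677050390557007 [0.38775289 0.53385206 0.70580614]
stand [-262.6   11.6  117.5] yaw rel -0.007992303384170896
side 785 x [-182.1   18.2] y [-73.2  96.4]
 +y wall slope deg 0.27 y mid 93.6 101
top 371 x [-183.1    0.6] y [-73.8  94.9]
 +y wall slope deg -0.06 y mid 91.4 58
[ 8.24465385e-02  1.16263080e-02  2.28525660e+00 -3.41110559e-04
  8.32559723e-01  1.84183631e+00]
[ 0.631 -0.12  -0.766] [ 0.631 -0.12  -0.766]
[-0.631  0.12  -0.766] [ 0.631 -0.12  -0.766]
```

View pics/side_o2.png

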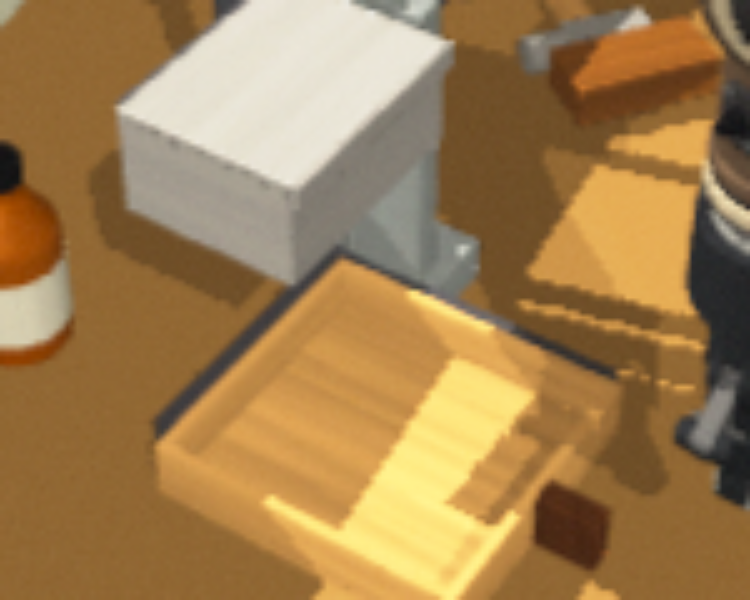

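View pics/top_o2.png

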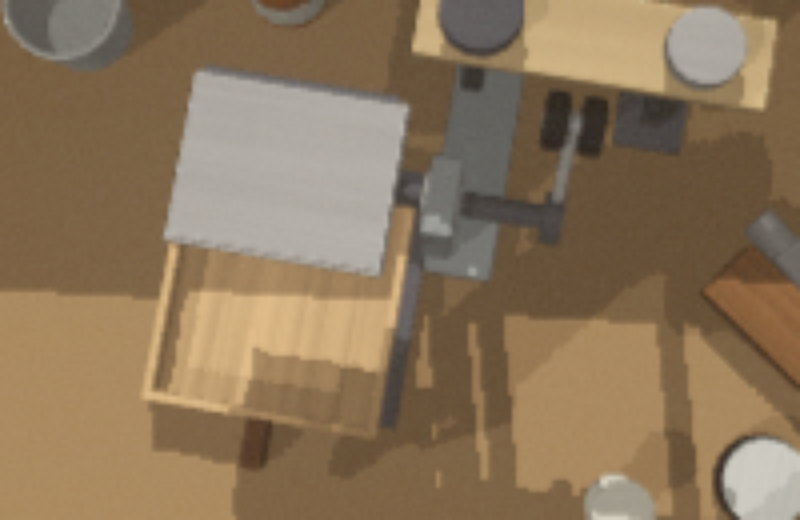

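The tray is flush on the rail and the stop in both views. Now to the knob.

Run:
```python
from h import *
p,R,s=now()
RL=Rdown(-100.8,40)
A=w(-150,-165,270); B=w(54,-165,235)-RL[:,2]*.09
show(rows(p,R,A,RL,5)); print(); show(rows(A,RL,B,RL,3))
```

```text
[35.5, -22.0, -29.6] [0.137, 0.001, -0.0] |t| 51.2
[35.5, -25.8, -26.3] [0.137, 0.001, -0.0] |t| 51.2
[35.5, -29.2, -22.5] [0.137, 0.001, -0.0] |t| 51.2
[35.6, -32.0, -18.3] [0.137, 0.001, -0.0] |t| 51.2
[35.6, -34.2, -13.7] [0.137, 0.001, -0.0] |t| 51.2

[0.0, -44.6, 22.6] [0.0, 0.0, 0.0] |t| 50.0
[0.0, -44.6, 22.6] [0.0, 0.0, 0.0] |t| 50.0
[-0.0, -44.6, 22.6] [0.0, 0.0, 0.0] |t| 50.0
```

>>> jog_arm(series=[[35.5,-22,-29.6,0.139,0,0,0.3],[35.5,-26,-26,0.139,0,0,0.3],[35.5,-29,-22.5,0.14,0,0,0.3],[35.5,-32,-18,0.14,0,0,0.3],[35.5,-34,-14,0.14,0,0,0.3]])

```text
t: 18.58
eef_pos: [0.4426, -0.1148, 0.261]
tool_rot: [-2.462, 0.002, -1.758]
contact_force: [0.4, 0.9, -0.2]
gripper_width: 0.0598
```

>>> jog_arm(series=[[0,-44,22,0,0,0,0.3],[0,-44,22,0,0,0,0.3],[0,-30,15,0,0,0,0.3],[0,0,0,0,0,0,0.3]])

```text
t: 19.08
eef_pos: [0.5713, -0.138, 0.2875]
tool_rot: [-2.466, 0.003, -1.757]
contact_force: [-0.9, -0.2, -0.1]
gripper_width: 0.06
```

Run:
```python
from h import *
p,R,s=now(); print(s['t'],s['joints'].round(3),s['gripper_width'],RS.T@(p-O)*1000,s['tool_rot'])
RL=Rdown(-100.8,40)
show(rows(p,R,w(54,-165,235)-RL[:,2]*.06,RL,1));show(rows(p,R,w(54,-165,235),RL,1))
for n in ['wrist','side']:
    c,d=r.camera(n); cv2.imwrite(f'pics/{n}_p.png',c[:,:,::-1])
```

```text
19.075 [-0.371 -0.109  2.154  0.276  0.444  1.178] 0.06000472857447161 [ -24.36547601 -158.81572733  287.52867354] [-2.46608295  0.00304723 -1.7572907 ]
[6.3, -27.0, 30.0] [0.023, 0.004, -0.0] |t| 40.8
[6.5, -28.3, 90.0] [0.023, 0.004, -0.0] |t| 94.5
```

View pics/wrist_p.png

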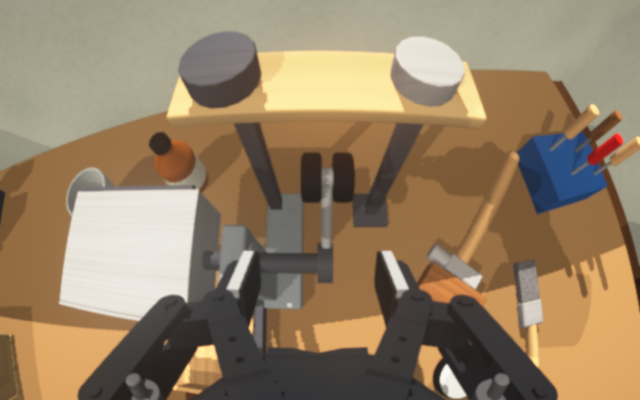

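The knob drum is at (327,177), ends at columns 302 and 354, and sits centrally between the jaws once shifted 6 mm. Moving in.

>>> jog_arm(series=[[6,-27,30,0.023,0.004,0,0.3],[0,-1,20,0,0,0,0.3],[0,0,20,0,0,0,0.3],[0,0,0,0,0,0,0.3]])

```text
t: 19.68
eef_pos: [0.6307, -0.1545, 0.2466]
tool_rot: [-2.451, 0.002, -1.76]
contact_force: [0.3, 0.3, -0.4]
gripper_width: 0.0599
```

Run:
```python
from h import *
p,R,s=now(); print(s['t'],s['joints'].round(3),s['contact_force'],RS.T@(p-O)*1000,s['tool_rot'])
RL=Rdown(-100.8,40)
show(rows(p,R,w(54,-165,235),RL,1))
for n in ['wrist','side']:
    c,d=r.camera(n); cv2.imwrite(f'pics/{n}_q.png',c[:,:,::-1])
```

```text
19.675 [-0.357  0.076  2.073  0.343  0.327  1.116] [ 0.27919627  0.27278412 -0.37559194] [  37.07596829 -163.85120378  246.59903069] [-2.45111627e+00  1.97136351e-03 -1.75970464e+00]
[1.2, -5.7, 19.7] [0.008, 0.001, -0.002] |t| 20.5
```

View pics/wrist_q.png

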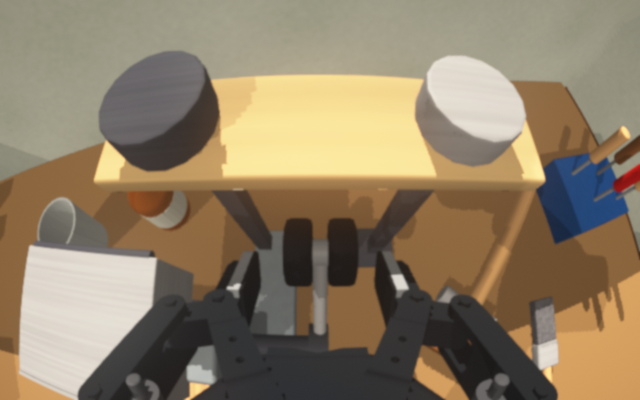

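View pics/side_q.png

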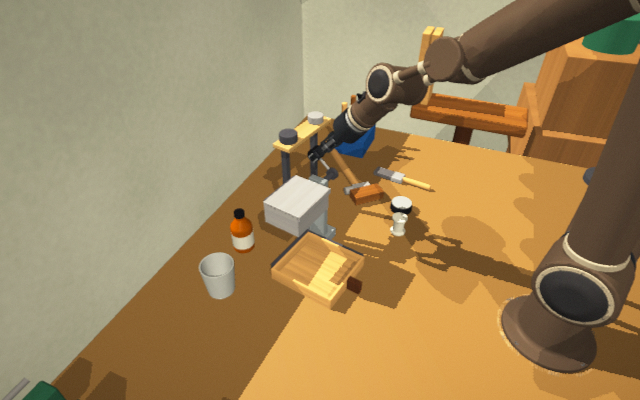

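Knob centred between the pads at (320,250). Last 20 mm, then grip.

>>> jog_arm(series=[[1,-3,10,0.004,0,0,0.3],[0,-2.5,9.5,0.004,0,0,0.3],[0,0,0,0,0,0,0.3]])

```text
t: 20.15
eef_pos: [0.6489, -0.1592, 0.2371]
tool_rot: [-2.439, 0.001, -1.76]
contact_force: [0.5, 0.3, 0.2]
gripper_width: 0.0595
```

>>> jog_arm(series=[[0,0,0,0,0,0,0.8],[0,0,0,0,0,0,0.8],[0,0,0,0,0,0,0.8],[0,0,0,0,0,0,0.8]], force=30)

```text
t: 20.65
eef_pos: [0.6486, -0.1592, 0.2377]
tool_rot: [-2.439, 0.001, -1.76]
contact_force: [-0.1, -0.7, 0.5]
gripper_width: 0.0355
```

```bash
cat > arc.py <<'E'
from h import *
import sys
# args: th0 th1 n lean0 lean1
def kn(th,rad=70):
    a=np.deg2rad(40)+th; return w(rad*np.cos(a),-165,190+rad*np.sin(a))
p,R,s=now(); q=RS.T@(p-O)*1000
ang=np.arctan2(q[2]-190,q[0]); ang+= 2*np.pi if ang<-1 else 0
print('t',s['t'],'stand',q.round(1),'theta',round(ang-np.deg2rad(40),3),'rad',np.hypot(q[2]-190,q[0]).round(1),'F stand',(RS.T@s['contact_force']).round(1),'w',round(s['gripper_width'],4))
lean=np.rad2deg(np.arctan2(R[:,2]@RS[:,0],-R[2,2])); print('lean',lean.round(1),'j',s['joints'].round(3))
if len(sys.argv)>1:
    t0,t1,n,l1=float(sys.argv[1]),float(sys.argv[2]),int(sys.argv[3]),float(sys.argv[4])
    a=np.linspace(t0,t1,n+1); L=np.linspace(lean,l1,n+1)
    for i in range(n):
        Rc=Rdown(-100.8,L[i]); d=Rc.T@(kn(a[i+1])-kn(a[i]))*1000
        print(np.round(d,1).tolist(),'wx',round(np.deg2rad(L[i+1]-L[i]),3))
E
python3 arc.py 0 2.97 30 25
```

```text
t 20.65 stand [  55.6 -165.2  237.7] theta 0.011 rad 73.2 F stand [ 0.  -0.8  0.5] w 0.0355
lean 40.3 j [-0.354  0.124  2.047  0.377  0.295  1.083]
[0.0, 0.3, -6.9] wx -0.009
[0.0, 1.1, -6.8] wx -0.009
[-0.0, 1.8, -6.7] wx -0.009
[-0.0, 2.5, -6.5] wx -0.009
[0.0, 3.2, -6.2] wx -0.009
[0.0, 3.8, -5.8] wx -0.009
[-0.0, 4.4, -5.3] wx -0.009
[-0.0, 5.0, -4.8] wx -0.009
[0.0, 5.5, -4.3] wx -0.009
[-0.0, 5.9, -3.7] wx -0.009
[-0.0, 6.2, -3.0] wx -0.009
[-0.0, 6.5, -2.3] wx -0.009
[0.0, 6.7, -1.6] wx -0.009
[0.0, 6.9, -0.9] wx -0.009
[0.0, 6.9, -0.1] wx -0.009
[0.0, 6.9, 0.6] wx -0.009
[-0.0, 6.8, 1.4] wx -0.009
[0.0, 6.6, 2.1] wx -0.009
[-0.0, 6.3, 2.8] wx -0.009
[0.0, 6.0, 3.5] wx -0.009
[-0.0, 5.6, 4.1] wx -0.009
[0.0, 5.1, 4.7] wx -0.009
[-0.0, 4.6, 5.2] wx -0.009
[0.0, 4.0, 5.7] wx -0.009
[-0.0, 3.4, 6.1] wx -0.009
[0.0, 2.7, 6.4] wx -0.009
[0.0, 2.0, 6.6] wx -0.009
[-0.0, 1.3, 6.8] wx -0.009
[-0.0, 0.5, 6.9] wx -0.009
[0.0, -0.2, 6.9] wx -0.009
```

Knob gripped, 35.5 mm between the pads. Turning at about 0.8 rad/s.

>>> jog_arm(series=[[0,0.3,-6.9,-0.009,0,0,0.8],[0,1.1,-6.8,-0.009,0,0,0.8],[0,1.8,-6.7,-0.009,0,0,0.8],[0,2.5,-6.5,-0.009,0,0,0.8],[0,3.2,-6.2,-0.009,0,0,0.8]])

```text
t: 21.28
eef_pos: [0.6209, -0.154, 0.2579]
tool_rot: [-2.484, 0.001, -1.76]
contact_force: [3.0, -1.2, -3.5]
gripper_width: 0.036
```

```bash
python3 arc.py
```

```text
t 21.275 stand [  27.3 -165.2  257.9] theta 0.49 rad 73.2 F stand [ 3.2 -0.6 -3.5] w 0.036
lean 37.7 j [-0.36   0.047  2.063  0.276  0.395  1.179]
```

Tracking well, at about 4.7 N. Continuing.

>>> jog_arm(series=[[0,3.8,-5.8,-0.009,0,0,0.8],[0,4.4,-5.3,-0.009,0,0,0.8],[0,5,-4.8,-0.009,0,0,0.8],[0,5.5,-4.3,-0.009,0,0,0.8],[0,5.9,-3.7,-0.009,0,0,0.8]])

```text
t: 21.9
eef_pos: [0.5874, -0.1476, 0.262]
tool_rot: [-2.529, 0.001, -1.76]
contact_force: [5.4, -2.4, -6.1]
gripper_width: 0.0354
```

>>> jog_arm(series=[[0,6.2,-3,-0.009,0,0,0.8],[0,6.5,-2.3,-0.009,0,0,0.8],[0,6.7,-1.6,-0.009,0,0,0.8],[0,6.9,-0.9,-0.009,0,0,0.8],[0,6.9,-0.1,-0.009,0,0,0.8]])

```text
t: 22.52
eef_pos: [0.5571, -0.1419, 0.2502]
tool_rot: [-2.572, 0.001, -1.761]
contact_force: [13.7, -2.4, -10.8]
gripper_width: 0.0357
```

```bash
python3 arc.py
```

```text
t 22.525 stand [ -37.6 -165.2  250.2] theta 1.431 rad 71.0 F stand [ 13.9   0.2 -10.8] w 0.0357
lean 32.7 j [-0.378 -0.054  2.147  0.216  0.497  1.222]
```

A radial force of about 17 N inward has built up, so I'll add 3 mm along tool z on the next rows.

>>> jog_arm(series=[[0,6.9,1.6,-0.009,0,0,0.8],[0,6.8,2.4,-0.009,0,0,0.8],[0,6.6,3.1,-0.009,0,0,0.8],[0,6.3,2.8,-0.009,0,0,0.8],[0,6,3.5,-0.009,0,0,0.8]])

```text
t: 23.15
eef_pos: [0.5352, -0.1377, 0.2239]
tool_rot: [-2.619, 0.0, -1.759]
contact_force: [-11.4, 0.0, 10.5]
gripper_width: 0.0356
```

```bash
python3 arc.py
python3 - <<'E'
from h import *
c,d=r.camera('side'); cv2.imwrite('pics/side_r.png',cv2.resize(c[100:320,220:440,::-1],None,fx=2.6,fy=2.6))
E
```

```text
t 23.15 stand [ -59.9 -165.3  223.9] theta 1.929 rad 68.8 F stand [-11.2  -2.1  10.5] w 0.0356
lean 29.9 j [-0.383 -0.047  2.185  0.205  0.499  1.221]
```

View pics/side_r.png

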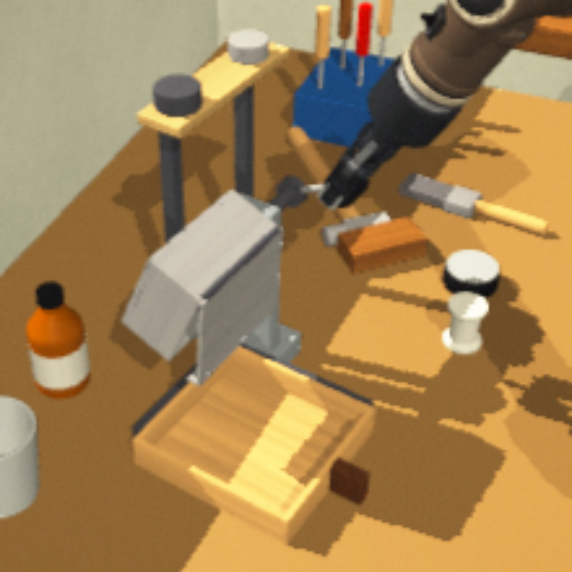

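>>> jog_arm(series=[[0,5.6,3.1,-0.009,0,0,0.8],[0,5.1,4,-0.009,0,0,0.8],[0,4.6,5.2,-0.009,0,0,0.8],[0,4,5.7,-0.009,0,0,0.8]])

```text
t: 23.7
eef_pos: [0.5279, -0.1363, 0.1971]
tool_rot: [-2.655, 0.001, -1.76]
contact_force: [-2.9, -1.4, 4.1]
gripper_width: 0.0358
```

```bash
python3 arc.py 2.35 2.97 6 25
```

```text
t 23.7 stand [ -67.4 -165.2  197.1] theta 2.338 rad 67.7 F stand [-2.5 -1.9  4.1] w 0.0358
lean 27.9 j [-0.382 -0.008  2.198  0.198  0.48   1.224]
[-0.0, 3.6, 6.2] wx -0.008
[0.0, 2.9, 6.6] wx -0.008
[-0.0, 2.2, 6.9] wx -0.008
[-0.0, 1.4, 7.1] wx -0.008
[0.0, 0.6, 7.2] wx -0.008
[-0.0, -0.2, 7.2] wx -0.008
```

>>> jog_arm(series=[[0,3.6,6.2,-0.008,0,0,0.8],[0,2.9,6.6,-0.008,0,0,0.8],[0,2.2,6.5,-0.008,0,0,0.8],[0,1.4,6.5,-0.008,0,0,0.8]])

```text
t: 24.2
eef_pos: [0.5317, -0.137, 0.1688]
tool_rot: [-2.686, 0.001, -1.76]
contact_force: [-0.8, -3.1, 3.4]
gripper_width: 0.0356
```

```bash
python3 arc.py
python3 - <<'E'
from h import *
c,d=r.camera('side'); cv2.imwrite('pics/side_s.png',cv2.resize(c[100:320,220:440,::-1],None,fx=2.6,fy=2.6))
E
```

```text
t 24.2 stand [ -63.5 -165.2  168.8] theta 2.765 rad 67.0 F stand [-0.2 -3.2  3.4] w 0.0356
lean 26.1 j [-0.377  0.06   2.189  0.191  0.451  1.23 ]
```

View pics/side_s.png

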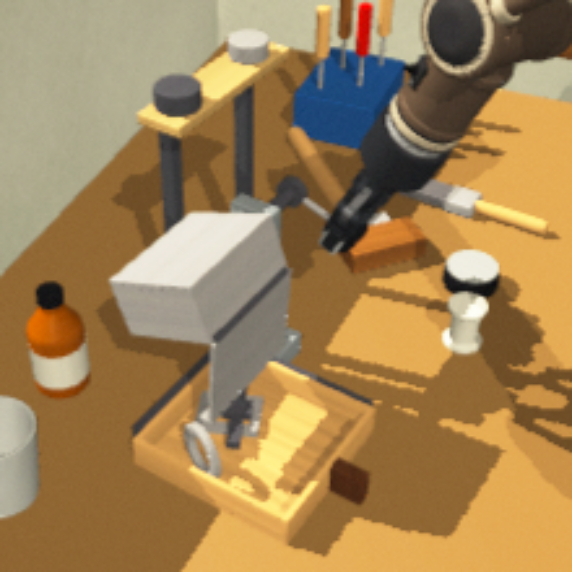

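The fittings are spilling into the tray. Now gently on to the stop.

>>> jog_arm(series=[[0,0.5,6,-0.005,0,0,0.8],[0,-0.2,5,-0.005,0,0,0.8],[0,-0.5,3,0,0,0,0.8],[0,-0.5,2,0,0,0,0.8],[0,0,0,0,0,0,0.8]])

```text
t: 24.88
eef_pos: [0.5374, -0.138, 0.1566]
tool_rot: [-2.698, 0.001, -1.759]
contact_force: [-20.2, -1.4, 26.0]
gripper_width: 0.0357
```

```bash
python3 arc.py
```

```text
t 24.875 stand [ -57.7 -165.2  156.6] theta 2.969 rad 66.7 F stand [-19.6  -5.2  26. ] w 0.0357
lean 25.4 j [-0.373  0.097  2.176  0.189  0.439  1.232]
```

At the stop: theta 2.97, with the force rising. I'll ease off and check the fittings.

>>> jog_arm(series=[[0,0.3,-2.5,0,0,0,0.8],[0,0,0,0,0,0,0.8]])

```text
t: 25.12
eef_pos: [0.537, -0.138, 0.157]
tool_rot: [-2.696, 0.001, -1.76]
contact_force: [-1.5, -5.8, 3.5]
gripper_width: 0.0356
```

```bash
python3 arc.py
python3 - <<'E'
from h import *
c,d=r.camera('side'); cv2.imwrite('pics/side_t.png',cv2.resize(c[140:320,240:400,::-1],None,fx=3.3,fy=3.3))
c,d=r.camera('top'); cv2.imwrite('pics/top_t.png',cv2.resize(c[140:280,220:420,::-1],None,fx=4,fy=4))
E
```

```text
t 25.125 stand [ -58.  -165.2  157. ] theta 2.961 rad 66.8 F stand [-0.4 -5.9  3.5] w 0.0356
lean 25.5 j [-0.373  0.095  2.178  0.189  0.437  1.233]
```

View pics/side_t.png

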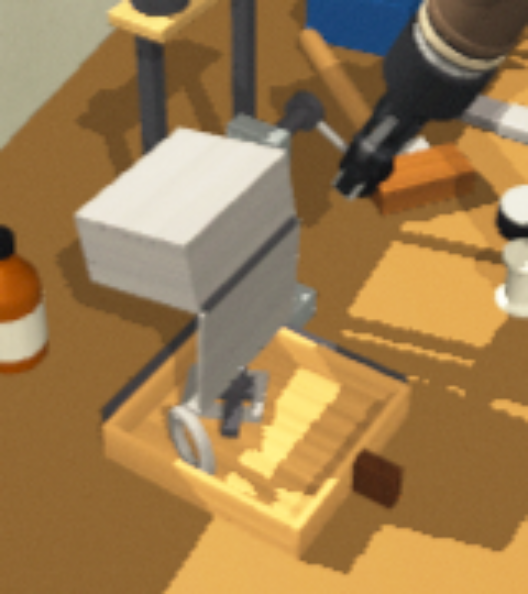

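View pics/top_t.png

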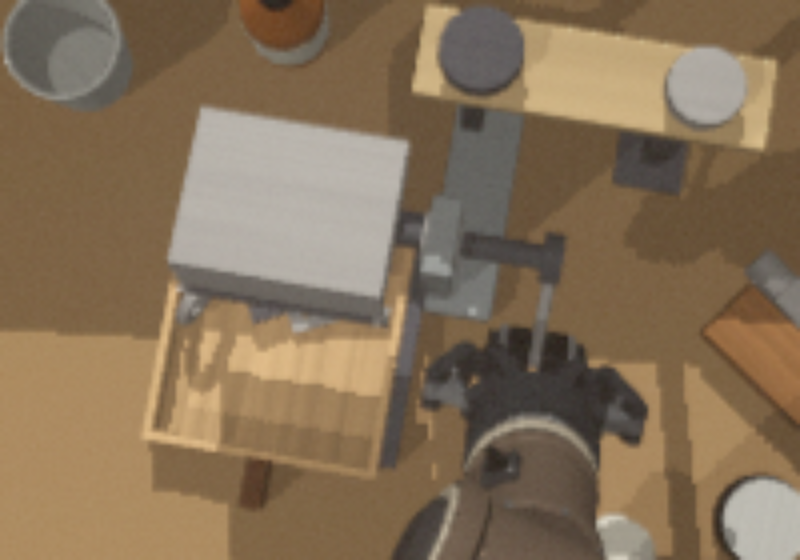

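All three fittings are in the tray: the ring at (190,440), the buckle and bar near (245,400). Now turning back.

```bash
python3 arc.py 2.96 0 30 40
```

```text
t 25.225 stand [ -57.9 -165.2  156.9] theta 2.962 rad 66.7 F stand [-1.9 -5.   5.8] w 0.0357
lean 25.5 j [-0.373  0.095  2.177  0.189  0.437  1.233]
[0.0, 0.2, -6.9] wx 0.008
[-0.0, -0.6, -6.9] wx 0.008
[0.0, -1.3, -6.8] wx 0.008
[0.0, -2.0, -6.6] wx 0.008
[-0.0, -2.7, -6.3] wx 0.008
[0.0, -3.4, -6.0] wx 0.008
[-0.0, -4.0, -5.6] wx 0.008
[-0.0, -4.6, -5.2] wx 0.008
[0.0, -5.1, -4.6] wx 0.008
[0.0, -5.6, -4.1] wx 0.008
[-0.0, -6.0, -3.4] wx 0.008
[0.0, -6.3, -2.8] wx 0.008
[-0.0, -6.6, -2.1] wx 0.008
[-0.0, -6.8, -1.4] wx 0.008
[-0.0, -6.9, -0.6] wx 0.008
[0.0, -6.9, 0.1] wx 0.008
[0.0, -6.9, 0.8] wx 0.008
[0.0, -6.7, 1.6] wx 0.008
[-0.0, -6.5, 2.3] wx 0.008
[0.0, -6.2, 3.0] wx 0.008
[-0.0, -5.9, 3.6] wx 0.008
[0.0, -5.5, 4.2] wx 0.008
[-0.0, -5.0, 4.8] wx 0.008
[0.0, -4.4, 5.3] wx 0.008
[-0.0, -3.9, 5.7] wx 0.008
[0.0, -3.2, 6.1] wx 0.008
[0.0, -2.6, 6.4] wx 0.008
[-0.0, -1.9, 6.7] wx 0.008
[0.0, -1.1, 6.8] wx 0.008
[-0.0, -0.4, 6.9] wx 0.008
```

>>> jog_arm(series=[[0,0.2,-6.9,0.008,0,0,0.8],[0,-0.6,-6.9,0.008,0,0,0.8],[0,-1.3,-6.8,0.008,0,0,0.8],[0,-2,-6.6,0.008,0,0,0.8],[0,-2.7,-6.3,0.008,0,0,0.8]])

```text
t: 25.85
eef_pos: [0.5277, -0.1362, 0.1885]
tool_rot: [-2.658, 0.001, -1.76]
contact_force: [5.7, -6.2, -4.9]
gripper_width: 0.0359
```

```bash
python3 arc.py
```

```text
t 25.85 stand [ -67.5 -165.2  188.5] theta 2.465 rad 67.6 F stand [ 6.8 -5.  -4.9] w 0.0359
lean 27.7 j [-0.382  0.008  2.203  0.203  0.463  1.218]
```

>>> jog_arm(series=[[0,-3.8,-5.8,0.008,0,0,0.8],[0,-4.2,-5.4,0.008,0,0,0.8],[0,-4.7,-5,0.008,0,0,0.8],[0,-5.1,-4.6,0.008,0,0,0.8],[0,-5.6,-4.1,0.008,0,0,0.8]])

```text
t: 26.48
eef_pos: [0.5325, -0.1371, 0.2182]
tool_rot: [-2.628, 0.001, -1.759]
contact_force: [-5.0, -9.0, -4.2]
gripper_width: 0.0357
```

```bash
python3 arc.py
```

```text
t 26.475 stand [ -62.6 -165.1  218.2] theta 2.02 rad 68.7 F stand [-3.2 -9.7 -4.2] w 0.0357
lean 29.4 j [-0.384 -0.041  2.189  0.204  0.497  1.22 ]
```

>>> jog_arm(series=[[0.4,-6,-3.4,0.008,0,0,0.8],[0.3,-6.3,-2.8,0.008,0,0,0.8],[0.3,-6.6,-2.1,0.008,0,0,0.8],[0,-6.8,-1.4,0.008,0,0,0.8],[0,-6.9,-0.6,0.008,0,0,0.8]])

```text
t: 27.1
eef_pos: [0.5523, -0.141, 0.2454]
tool_rot: [-2.593, 0.003, -1.757]
contact_force: [-33.1, 2.7, 30.8]
gripper_width: 0.0358
```

```bash
python3 arc.py;python3 - <<'E'
from h import *
c,d=r.camera('side'); cv2.imwrite('pics/side_u.png',cv2.resize(c[140:320,240:400,::-1],None,fx=3.3,fy=3.3))
E
```

```text
t 27.1 stand [ -42.5 -165.3  245.4] theta 1.527 rad 69.8 F stand [-33.1  -3.6  30.8] w 0.0358
lean 31.4 j [-0.381 -0.051  2.147  0.211  0.515  1.221]
```

View pics/side_u.png

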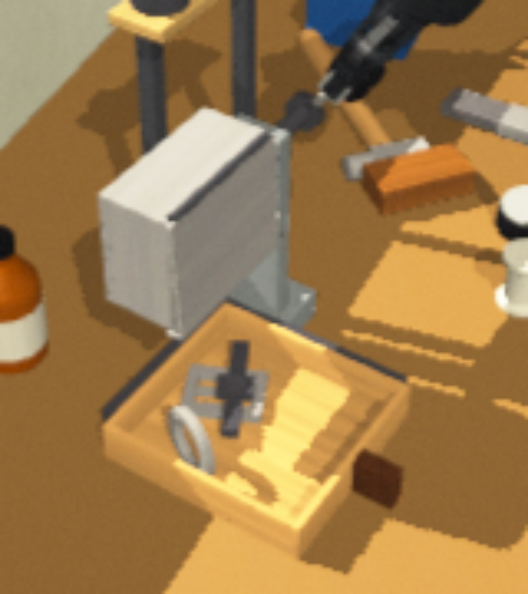

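Three fittings visible in the tray and the lid closing, but there is 45 N radial force. I'll ease out along -z first.

>>> jog_arm(series=[[0,0,-2,0,0,0,0.8],[0,0,-0.5,0,0,0,0.8]])

```text
t: 27.4
eef_pos: [0.5557, -0.1416, 0.2488]
tool_rot: [-2.582, 0.003, -1.759]
contact_force: [-3.0, 0.1, 1.9]
gripper_width: 0.036
```

```bash
python3 arc.py 1.52 0 15 40
```

```text
t 27.4 stand [ -39.1 -165.2  248.8] theta 1.459 rad 70.6 F stand [-3.  -0.5  1.9] w 0.036
lean 32.1 j [-0.379 -0.052  2.145  0.214  0.508  1.222]
[-0.0, -7.1, -0.3] wx 0.009
[0.0, -7.1, 0.5] wx 0.009
[-0.0, -7.0, 1.3] wx 0.009
[-0.0, -6.8, 2.1] wx 0.009
[0.0, -6.5, 2.8] wx 0.009
[-0.0, -6.2, 3.5] wx 0.009
[-0.0, -5.7, 4.2] wx 0.009
[-0.0, -5.2, 4.8] wx 0.009
[-0.0, -4.7, 5.3] wx 0.009
[0.0, -4.1, 5.8] wx 0.009
[0.0, -3.4, 6.2] wx 0.009
[-0.0, -2.7, 6.6] wx 0.009
[-0.0, -2.0, 6.8] wx 0.009
[0.0, -1.2, 7.0] wx 0.009
[-0.0, -0.4, 7.1] wx 0.009
```

```bash
sed -i 's/return w(rad\*np.cos(a),-165,190+/return w(2.5+rad*np.cos(a),-165,192.4+/; s/q\[2\]-190,q\[0\]/q[2]-192.4,q[0]-2.5/g' arc.py; python3 arc.py
```

```text
t 27.4 stand [ -39.1 -165.2  248.8] theta 1.508 rad 70.1 F stand [-3.  -0.5  1.9] w 0.036
lean 32.1 j [-0.379 -0.052  2.145  0.214  0.508  1.222]
```

>>> jog_arm(series=[[0,-7.1,-0.3,0.009,0,0,0.8],[0,-7.1,0.5,0.009,0,0,0.8],[0,-7,1.3,0.009,0,0,0.8]])

```text
t: 27.78
eef_pos: [0.574, -0.1451, 0.2586]
tool_rot: [-2.556, 0.003, -1.759]
contact_force: [-5.2, -0.2, 1.4]
gripper_width: 0.0359
```

```bash
python3 arc.py
```

```text
t 27.775 stand [ -20.4 -165.3  258.6] theta 1.206 rad 70.1 F stand [-5.1 -1.1  1.4] w 0.0359
lean 33.6 j [-0.374 -0.034  2.115  0.223  0.494  1.22 ]
```

Very good tracking now. Continuing.

>>> jog_arm(series=[[0,-6.8,2.1,0.009,0,0,0.8],[0,-6.5,2.8,0.009,0,0,0.8],[0,-6.2,3.5,0.009,0,0,0.8],[0,-5.7,4.2,0.009,0,0,0.8]])

```text
t: 28.28
eef_pos: [0.6017, -0.1504, 0.2623]
tool_rot: [-2.519, 0.003, -1.759]
contact_force: [-3.9, 2.2, -2.8]
gripper_width: 0.0358
```

```bash
python3 arc.py
```

```text
t 28.275 stand [   7.8 -165.2  262.3] theta 0.797 rad 70.1 F stand [-4.2  1.5 -2.8] w 0.0358
lean 35.7 j [-0.366  0.01   2.077  0.244  0.452  1.207]
```

>>> jog_arm(series=[[0,-5.2,4.8,0.009,0,0,0.8],[0,-4.7,5.3,0.009,0,0,0.8],[0,-4.1,5.8,0.009,0,0,0.8],[0,-3.4,6.2,0.009,0,0,0.8]])

```text
t: 28.78
eef_pos: [0.6281, -0.1554, 0.2546]
tool_rot: [-2.484, 0.003, -1.759]
contact_force: [-6.7, 2.3, -2.6]
gripper_width: 0.0355
```

```bash
python3 arc.py
```

```text
t 28.775 stand [  34.7 -165.2  254.6] theta 0.395 rad 70.0 F stand [-7.   1.  -2.6] w 0.0355
lean 37.7 j [-0.359  0.067  2.05   0.285  0.389  1.172]
```

>>> jog_arm(series=[[0,-2.7,6.6,0.009,0,0,0.8],[0,-2,6.8,0.009,0,0,0.8],[0,-1.2,6,0.009,0,0,0.8],[0,-0.5,5,0.009,0,0,0.8],[0,0,0,0,0,0,0.8]])

```text
t: 29.4
eef_pos: [0.6478, -0.1591, 0.2388]
tool_rot: [-2.449, 0.003, -1.759]
contact_force: [-2.1, 1.4, -7.2]
gripper_width: 0.0355
```

```bash
python3 arc.py
```

```text
t 29.4 stand [  54.7 -165.2  238.8] theta 0.029 rad 69.9 F stand [-2.3  1.  -7.2] w 0.0355
lean 39.7 j [-0.355  0.122  2.041  0.361  0.311  1.099]
```

>>> jog_arm(series=[[0,0,1,0,0,0,0.8],[0,0,1,0,0,0,0.8],[0,0,1,0,0,0,0.8],[0,0,0,0,0,0,0.8]])

```text
t: 29.9
eef_pos: [0.6489, -0.1593, 0.2376]
tool_rot: [-2.449, 0.003, -1.758]
contact_force: [-13.3, 3.4, 1.0]
gripper_width: 0.0356
```

```bash
python3 arc.py
```

```text
t 29.9 stand [  55.8 -165.2  237.6] theta 0.005 rad 69.9 F stand [-13.7   0.8   1. ] w 0.0356
lean 39.7 j [-0.355  0.126  2.04   0.364  0.31   1.095]
```

>>> jog_arm(series=[[0,0,1,0,0,0,0.8],[0,0,1,0,0,0,0.8],[0,0,0,0,0,0,0.8]])

```text
t: 30.28
eef_pos: [0.6491, -0.1593, 0.2374]
tool_rot: [-2.45, 0.003, -1.757]
contact_force: [-29.0, 6.6, 13.9]
gripper_width: 0.0356
```

```bash
python3 arc.py
```

```text
t 30.275 stand [  56.1 -165.1  237.4] theta 0.001 rad 70.0 F stand [-29.7   1.   13.9] w 0.0356
lean 39.7 j [-0.355  0.127  2.039  0.366  0.311  1.093]
```

Firm at the upright stop. Relax to zero force, release, and back out along the tool axis.

>>> jog_arm(series=[[0,0,-2,0,0,0,0.8],[0,0,0,0,0,0,0.3],[0,0,0,0,0,0,0.3],[0,0,0,0,0,0,0.3]])

```text
t: 30.78
eef_pos: [0.653, -0.1616, 0.2422]
tool_rot: [-2.438, 0.0, -1.76]
contact_force: [0.2, 0.1, -0.9]
gripper_width: 0.0598
```

>>> jog_arm(series=[[0,0,-15,0,0,0,0.3],[0,2,-30,0,0,0,0.3],[0,10,-40,0,0,0,0.3],[0,40,-30,0,0,0,0.3],[0,50,-20,0,0,0,0.3]])

```text
t: 31.4
eef_pos: [0.4894, -0.1301, 0.2809]
tool_rot: [-2.436, -0.001, -1.76]
contact_force: [-0.6, 0.7, -0.6]
gripper_width: 0.06
```

>>> jog_arm(series=[[0,50,-20,0,0,0,0.3],[0,50,-20,0,0,0,0.3],[0,0,0,0,0,0,0.3]])

```text
t: 31.78
eef_pos: [0.3843, -0.1084, 0.2401]
tool_rot: [-2.446, 0.003, -1.761]
contact_force: [-0.2, 0.7, 0.1]
gripper_width: 0.0597
```

```bash
python3 tr.py v
python3 - <<'E'
from h import *
for n in ['top','side']:
    c,d=r.camera(n); W=cloud(n,d); S=(W-O)@RS*1000
    def sel(x,y,z):
        return S[(S[...,0]>x[0])&(S[...,0]<x[1])&(S[...,1]>y[0])&(S[...,1]<y[1])&(S[...,2]>z[0])&(S[...,2]<z[1])]
    l=sel((-75,75),(-80,80),(205,240)); A=np.c_[l[:,:2],np.ones(len(l))]; print(n,'lid plane',np.linalg.lstsq(A,l[:,2],rcond=None)[0].round(4),'z',np.median(l[:,2]).round(1))
    k=sel((25,85),(-200,-130),(215,262)); print('knob x',np.percentile(k[:,0],[1,50,99]).round(1),'z',np.percentile(k[:,2],[50,99]).round(1))
c=cv2.imread('pics/side_v.png');cv2.imwrite('pics/side_v2.png',cv2.resize(c[100:320,200:460],None,fx=2.7,fy=2.7))
c=cv2.imread('pics/top_v.png');cv2.imwrite('pics/top_v2.png',cv2.resize(c[130:290,220:420],None,fx=3.7,fy=3.7))
E
```

```text
31.775 [ 0.3843 -0.1084  0.2401] [-2.44561294  0.00258177 -1.76069244] 0.05973973701980383 [-0.15229121  0.6936086   0.09959626]
stand [-213.6 -164.8  240.1] yaw rel -0.08024573070339613
side 804 x [-182.4   18.3] y [-73.4  96.8]
 +y wall slope deg -2.07 y mid 93.1 105
top 379 x [-182.8    0.8] y [-73.8  94.9]
 +y wall slope deg -0.41 y mid 91.3 60
top lid plane [ 4.300000e-03 -1.400000e-03  2.236979e+02] z 223.7
knob x [27.5 49.  69.3] z [247.9 254.7]
side lid plane [ 2.150000e-02 -3.190000e-02  2.225368e+02] z 223.4
knob x [28.4 47.  67.8] z [240.4 253. ]
```

View pics/side_v2.png

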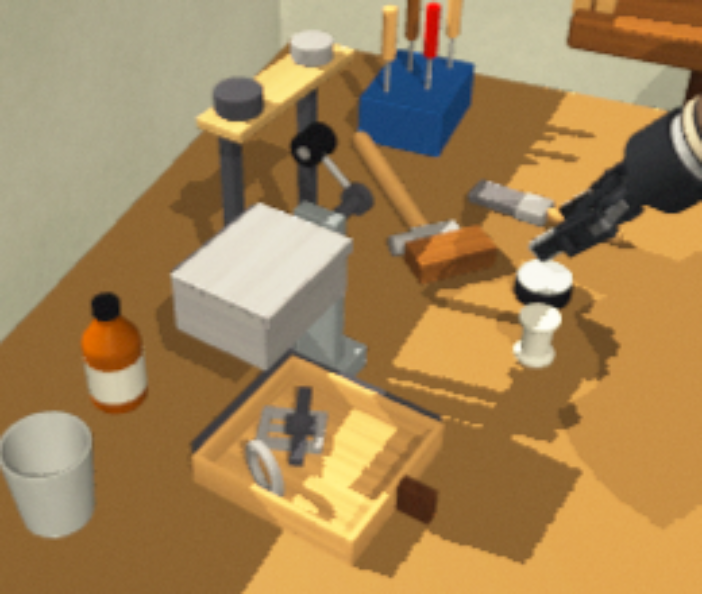

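View pics/top_v2.png

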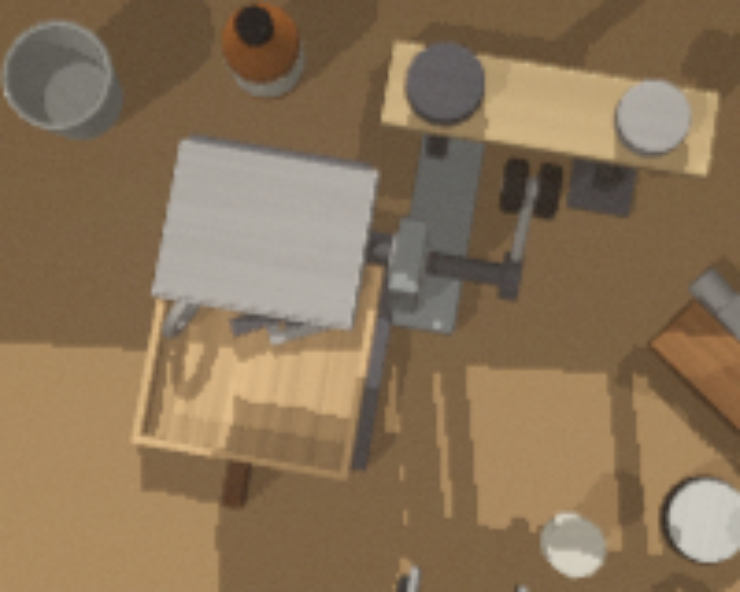

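Run:
```python
from h import *
a=cv2.imread('pics/top0.png');b=cv2.imread('pics/top_v.png')
d=cv2.absdiff(a,b).max(2)
for nm,(u,v) in dict(can=(236,150),oil=(291,142),spool=(375,278),polish=(411,271),hammer=(450,190),brush=(462,250),block=(413,230)).items():
    k=d[v-12:v+12,u-12:u+12]; print(nm,k.mean().round(1))
s=r.get_state();print(s['t'],s['contact_force'],np.abs(s['joint_vel']).max())
print(r.job_done())
```

```text
can 2.9
oil 3.8
spool 9.2
polish 12.9
hammer 3.3
brush 5.7
block 8.5
31.975 [0.15477792 0.2252762  0.14030405] 0.025054005952438226
the job is handed in; nothing more can be done
None
```

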